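# Clamp a press bearing block and hold a grease gun on its slanted nipple

## Task

Wind the handle of the bench vise clockwise (seen from the handle's end) until the sliding jaw clamps the bearing block tight against the fixed jaw, and let go of the handle. Then take the push-type grease gun from its stand, press its coupler squarely onto the block's slanted grease nipple until it snaps on fully home, and keep pushing so that its spring is pressed in well past half its travel: finish while still gripping the gun and holding it pressed like that. Leave the other things on the bench where they are.

Things in the scene. Friction and masses are not known exactly. Their poses are not given: they have to be found in the camera images.
- vise: Grey vise bolted down; origin at its underside below the clamped block's centre; x along the screw from handle to fixed jaw, z up. Foot plate x -106..64, y +-65 mm; bed 90 wide, top at z 50; jaw tops z 95, fixed jaw's face x 23. Screw axis y 0, z 70 mm; 50 wide bearing plate x -97..-85, top z 85. Crank arm at x -128..-120 with a hand grip 40 mm off the screw axis, x -173..-128.
- vise_jaw: Sliding jaw, steel, 30 x 90 x 44 mm; origin at bench height under the middle of its clamping face, which looks along the vise's +x; it slides along the vise's x, 8 mm per turn of the handle.
- vise_crank (a joint): Handle angle, rad: 0 = hand grip straight above the screw; grows clockwise seen from the handle end looking along vise +x (top, then vise -y side, bottom); 1 rad closes the jaw 1.273 mm. Starts at 0 to 3; block gripped from about 9.5, then it stiffens, to about 15 N at the grip by 10.2; let go, it springs back to about 9.5, still clamping well. Friction 3 N at the grip.
- vise_knob (a point): Middle of the black round hand grip on the vise's crank: 16 mm diameter, 45 mm long, axis parallel to the vise's x. It spins freely on its pin, so it can be held from above at unchanged gripper orientation while led round its 40 mm radius circle in the vise's y-z plane.
- block: Loose dark steel bearing block, 46 x 50 x 50 mm (x, y, z), 0.7 kg, standing on the vise bed between the jaws, its x about along the vise's x; origin at the centre of its underside. On top a 26 mm round boss leans 25 degrees from vertical towards the block's -x (the handle side) and carries the grease nipple.
- nipple (a point): Foot of the grease nipple, at (-6.7, 0, 61.2) mm in the block's frame; z runs out along the nipple, 25 degrees from vertical, leaning to the block's -x. The steel nipple is 25 mm long: foot 18 mm wide up to 4 mm, neck 8 mm wide, barbed head 13 mm wide at 17 mm, tapering to 5 mm at the tip.
- gun: Push-type grease gun, bare metal, 0.4 kg, nose down in its stand; origin at its coupler's mouth (spring free), z from nose to grip. Along z: coupler 23 mm wide 0-35 mm, spring and shaft to 55, barrel 34 mm diameter 55-95, flange 50 mm diameter 95-101 (rests on the stand), square grip 32 x 32 mm 101-153 (faces along the gun's x and y), cap 20 mm diameter to 159.
- gun_mouth (a point): Centre of the coupler's mouth, at the nose. Bore 15 mm wide, 19 mm deep, with four spring balls 7 mm inside. Pushed on along the nipple axis it snaps over the head at about 6 to 8 N, the mouth then about 10 mm above the nipple's foot, and comes home about 6 mm above it, the nipple's tip against the bore's bottom.
- gun_coupler (a joint): How far the coupler is pushed into the gun against its spring, m: 0 free, 0.015 at the stop; about 3 N to start and 0.6 N per mm more.
- gun_stand: Fixed aluminium stand: foot 90 x 90 mm, four legs, top plate 80 x 80 mm from 105 to 115 mm above the bench, with a 39 mm hole in which the gun hangs by its flange (gun origin 20 mm above the bench); origin at the centre of its underside.
- brush_pot: White ceramic pot with brushes, 72 mm diameter, pot 90 mm and brushes to 200 mm high: a bystander; origin at its underside.
- spray_bottle: Aluminium spray bottle with white head, 56 mm diameter, 160 mm high: a bystander; origin at its underside.
- beaker: White beaker, 72 mm diameter, 100 mm high: a bystander; origin at its underside.
- wrench: Steel wrench lying flat: a bystander; origin at its underside.
- bearing_ring: Steel ring, 52 mm diameter, 15 mm high: a bystander; origin at its underside.
- jar: Low amber glass jar, 60 mm diameter, 60 mm high: a bystander; origin at its underside.
- paste_brush: Paste brush lying flat: a bystander; origin at its underside.
Mind the look-alikes: they are no part of the job. What is shaped like the gun but red is not meant.

How it is judged:
By the outcome, as a careful person would: the job done as asked, in the order asked, and still so for the second after the job is handed in, while the arm keeps its last pose, push and grip.
It also fails if it takes over 72 s, if anything falls off the work surface, if the arm or the gripper's body presses on something with over 40 N, if the wrist force passes 120 N, or if a joint passes its speed limit or range.

## Robot

A 6-joint arm with a two-finger parallel gripper is mounted at the origin on the work surface. World frame = base frame: x ahead of the robot, y to its left, z up, the work surface at z = 0. Lengths are in mm, angles in rad, forces in N, time in s.
With the tool pointing down it reaches from about 350 to 800 mm from the base axis. Payload 7.3 kg.
Tool frame: the origin (TCP) lies at the very end of the fingers, on their centre line; the grasp point (between the pads) lies 19 mm behind it; z points along the fingers, y is the line along which they close (so a half turn about z gives the same grasp; the last joint's range is limited). The gripper opens to 85 mm and grips with 20 to 120 N. Pads are 22 mm wide; open, the fingers measure 114 mm over their backs; the gripper's body (76 mm by 85 mm) begins 54 mm behind the grasp point. The pads swing forward as they close: fully open they stand 13 mm farther back than shut.
Start: joints at [1.08, 0.342, 1.524, -0, 1.275, -0.146], TCP at [177.441, 494.125, 231.322] pointing down, gripper open.
Joint ranges: [-2.53, 2.53], [-0.77, 2.02], [0.04, 2.7], [-1, 4.14], [0.28, 2.66], [-3.11, 3.11]. Speed limits (rad/s): [2.57, 2.57, 3.14, 3.14, 3.14, 3.14].

## Interface

Orientations are given as a rotation vector (axis times angle).
In Python, from bench import bot gives the robot as it stands.
- The arm moves only by the tool move_arm, never from a script. Its argument "commands" is a list of rows, each an object of numbers: "tx", "ty", "tz": the shift along the tool's x, y, z in cm; "wx", "wy", "wz": the turn, a rotation vector about the tool's x, y, z in rad. A call has exactly 5 rows; each row is the pose to reach, as a shift and turn from the pose commanded when the call began, along the tool's axes at that moment; what a row does not reach only later rows make up. A row lasts 1/12 s, in which the tool goes at most 41.7 mm and 7.16 degrees, less where a joint would pass 70% of its speed; a pose out of reach is approached as far as the arm can. A call with a gripper value outside its range is refused whole. "hand" is the finger opening in cm, from 0 to 8.54, set as the call begins (left out, the last holds). The fingers move at their own pace and stop on an object; "squeeze" is the grip in N (left out, the last holds). Time passes only in rows, so rows that repeat a pose let the fingers close, or fill a call up. It gives the time, the measured TCP pose, the force and the opening at its end, in the units of the state.
- bot.sense(): the state, without advancing time (a new reading comes with each control period).
- bot.capture(name): name is "side" or "top" or "wrist"; returns a dict with "frame" (400x640x3 uint8, red, green, blue), "vfov" (degrees; the focal length in pixels is half the picture's height over the tangent of half this angle, whatever the lens; pixels are square), "cx", "cy" (the principal point, pixels), "eye" and "attitude" of the camera in the world; the wrist camera has in their place "mount" (4x4, takes a point from camera to tool coordinates, whose origin is the TCP and whose axes are the flange's). Camera axes: x right, y down, z forward; pixel columns grow to the right and rows downward; lengths in mm; the calibration is good to about 2 mm. A picture is of the moment at which its call begins: read the wrist's pose just before it. There is no depth.
- bot.close_job(): hands the job in, once; it reports no verdict.
The state is a dict: "time_s": time; "joint_positions": joint angles; "dq": joint speeds; "effort": joint torques, N m; "position": TCP position; "eef_rot": TCP orientation; "force": force on the tool from outside, world axes, zero at the start; "ft_torque": the same for the moment, N m; "width": finger opening in mm.
Only numpy, scipy, OpenCV 4.12 (cv2) and the standard library are available. Lean on these libraries where they do the work, as an engineer would, in place of code of your own. Each camera call takes 0.05 s, during which the arm holds its last target. There are 200 camera calls.

## Working session

There is one attempt and no reset: what is moved stays moved. The work goes in short steps, Python scripts to look and compute and a tool call to move; the robot and the scene stay as the last step left them, time stands still between calls to the robot, and variables do not carry over. Pictures are saved under pics/ and viewed, on a budget of 10 in all, crops included, one or two more only if the job needs it, and the job is handed in when it is done.

Besides the shell and the picture viewer there is one more tool, called after "Request:" by a JSON object that holds its "name" and its "arguments", one argument or row to a line. move_arm: Moves the arm, as the interface text tells. Its arguments: {"type":"object","properties":{"commands":{"type":"array","items":{"type":"object","properties":{"tx":{"type":"number"},"ty":{"type":"number"},"tz":{"type":"number"},"wx":{"type":"number"},"wy":{"type":"number"},"wz":{"type":"number"}}}},"hand":{"type":"number"},"squeeze":{"type":"number"}},"required":["commands"]}

```bash
mkdir -p pics; ls; python3 - <<'E'
from bench import bot
import cv2
s=bot.sense(); print(s)
for n in ("side","top","wrist"):
    c=bot.capture(n); cv2.imwrite(f"pics/{n}0.png",c["frame"][:,:,::-1])
    print(n,{k:v for k,v in c.items() if k!="frame"})
E
```

```text
pics
{'time_s': 0.0, 'joint_positions': array([ 1.07997406e+00,  3.42720205e-01,  1.52502850e+00,  6.68014246e-06,
        1.27539805e+00, -1.46042201e-01]), 'dq': array([ 0.00089355,  0.00263244,  0.00081983, -0.00023118,  0.00027275,
       -0.00041199]), 'effort': array([ 9.19261111e-04, -4.33678651e+01, -2.46013927e+01, -1.65800893e-04,
        7.82305375e-03,  2.85585848e-07]), 'position': array([177.24943229, 493.74295835, 230.62326143]), 'eef_rot': array([-5.38819141e-01, -3.09454003e+00,  2.31494184e-03]), 'force': array([-0.09297259, -0.47540255, -0.12752353]), 'ft_torque': array([ 0.01791012, -0.01371725, -0.01569491]), 'width': 85.20570664632949}
side {'vfov': 55.621663681812244, 'cx': 323.37525768856983, 'cy': 192.37249422489592, 'eye': array([  537.18286664, -1046.07505757,   783.55682628]), 'attitude': array([-2.14811862, -0.00481032, -0.02485189])}
top {'vfov': 44.601184257815504, 'cx': 323.1801438488035, 'cy': 201.59609045923418, 'eye': array([ 517.18769998,   -7.33417771, 1448.07406323]), 'attitude': array([-2.16998782,  2.23045853, -0.06809772])}
wrist {'vfov': 60.39485945176853, 'cx': 318.5598924336184, 'cy': 203.19463933015754, 'mount': array([[ 1.29668376e-04, -9.63712052e-01, -2.66943935e-01,
         6.72562512e+01],
       [ 9.99999965e-01,  6.32103365e-05,  2.57551489e-04,
         1.35252202e+00],
       [-2.31331857e-04, -2.66943959e-01,  9.63712026e-01,
        -1.43052086e+02],
       [ 0.00000000e+00,  0.00000000e+00,  0.00000000e+00,
         1.00000000e+00]])}
```

View pics/top0.png

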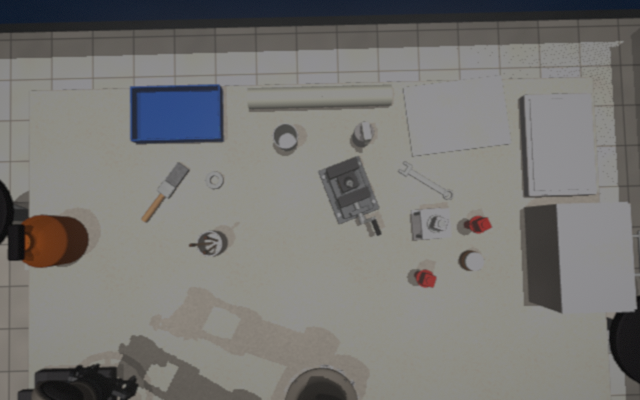

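View pics/side0.png

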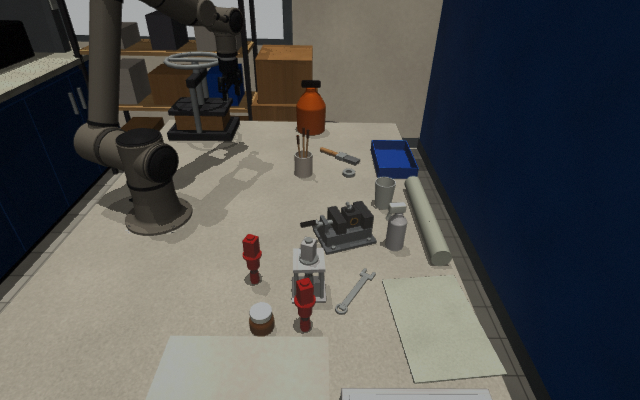

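The top view shows the vise at about (350,188) with its crank grip at (375,227). The gun-shaped things are the bare-metal one in the stand at (435,223) and red ones at (480,224) and (426,278). The metal one in the stand fits the description. I'll confirm this in a crop.

```bash
cat > h.py <<'E'
import numpy as np, cv2
from scipy.spatial.transform import Rotation as R
from bench import bot
def cam(c,s=None):
    if "mount" in c:
        T=np.eye(4);T[:3,:3]=R.from_rotvec(s["eef_rot"]).as_matrix();T[:3,3]=s["position"]
        T=T@c["mount"]; A,e=T[:3,:3],T[:3,3]
    else: A,e=R.from_rotvec(c["attitude"]).as_matrix(),c["eye"]
    return dict(A=A,e=e,f=200/np.tan(np.radians(c["vfov"]/2)),cx=c["cx"],cy=c["cy"])
def ray(k,u,v):
    d=k["A"]@np.array([(u-k["cx"])/k["f"],(v-k["cy"])/k["f"],1]); return k["e"],d/np.linalg.norm(d)
def atz(k,u,v,z):
    e,d=ray(k,u,v); return e+d*(z-e[2])/d[2]
def tri(*obs):
    M=np.zeros((3,3));b=np.zeros(3)
    for k,u,v in obs:
        e,d=ray(k,u,v);P=np.eye(3)-np.outer(d,d);M+=P;b+=P@e
    p=np.linalg.solve(M,b); return p,[np.linalg.norm(np.cross(p-ray(*o)[0],ray(*o)[1])) for o in obs]
def proj(k,p):
    q=k["A"].T@(np.asarray(p,float)-k["e"]); return np.array([k["cx"]+k["f"]*q[0]/q[2],k["cy"]+k["f"]*q[1]/q[2]])
def crop(c,u0,v0,w,h,m,name):
    im=c["frame"][v0:v0+h,u0:u0+w,::-1]
    im=cv2.resize(im,None,fx=m,fy=m,interpolation=cv2.INTER_CUBIC)
    im=np.clip(255*(im/255.)**0.6,0,255).astype(np.uint8)
    cv2.imwrite("pics/"+name,im); return im
E
python3 - <<'E'
from h import *
t=bot.capture("top"); s=bot.capture("side")
a=crop(t,310,145,160,100,5,"a.png"); b=crop(s,235,190,160,120,5,"b.png")[:]
b=b[:,:]; 
h=cv2.resize(a,(640,400)); 
cv2.imwrite("pics/topcrop.png",a); cv2.imwrite("pics/sidecrop.png",b)
E
```

```text
(no output)
```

View pics/topcrop.png

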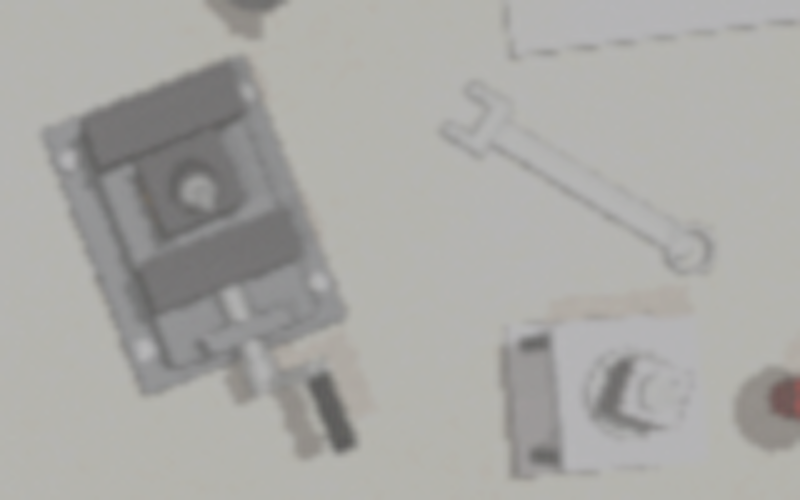

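View pics/sidecrop.png

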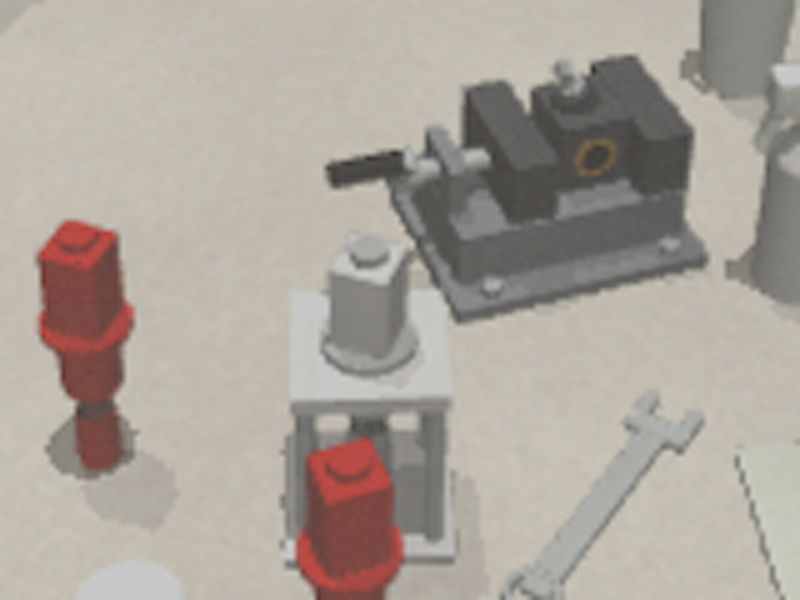

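The gun in the metal stand, with its cap at crop (665,383) in the top view and (369,245) in the side view, is bare metal. The other two gun shapes are red, so they're decoys. Crank grip: its middle is at about (331,412) in the top crop and (366,168) in the side crop.

```bash
python3 - <<'E'
from h import *
np.set_printoptions(precision=1,suppress=True)
t=cam(bot.capture("top")); s=cam(bot.capture("side"))
T=lambda x,y:(t,(x+.5)/5-.5+310,(y+.5)/5-.5+145)
S=lambda x,y:(s,(x+.5)/5-.5+235,(y+.5)/5-.5+190)
for n,a,b in [("grip mid",(331,412),(366,168)),("grip free end",(343,446),(331,174)),("grip inner",(318,377),(402,162)),("cap",(665,383),(369,245)),("nipple tip",(199,195),(563,68)),
  ("fixed jaw inner -y",(250,105),(690,132)),("sl jaw corner -y face",(290,208),(557,160)),("sl jaw -x -y",(302,258),(517,172)),("plate corner hl-y",(346,320),(460,315)),("plate far",(250,58),(706,258))]:
    print(n,*tri(T(*a),S(*b)))
z=95
P={k:atz(*T(*v),z) for k,v in dict(fjo_l=(80,120),fjo_r=(237,60),fji_l=(100,172),fji_r=(250,105),sji_l=(138,262),sji_r=(290,208),sjo_l=(150,312),sjo_r=(302,258)).items()}
for k,v in P.items(): print(k,v)
for z in (0,10): print(z,[atz(*T(*v),z) for v in [(42,128),(148,394),(346,320),(247,57)]])
print("stand top z115",[atz(*T(*v),115) for v in [(552,325),(697,318),(710,463),(562,472)]])
E
```

```text
grip mid [ 511.4 -165.6  101.8] [np.float64(0.7893551063370331), np.float64(0.7893551063370592)]
grip free end [ 491.8 -171.7  101.7] [np.float64(1.4369246036953482), np.float64(1.4369246036953105)]
grip inner [ 531.6 -159.1  101.5] [np.float64(0.04776739190662466), np.float64(0.04776739190636433)]
cap [ 519.8 -330.6  182.1] [np.float64(2.8917252506065947), np.float64(2.8917252506064934)]
nipple tip [630.5 -94.7 125.7] [np.float64(1.6387034597892016), np.float64(1.6387034597891956)]
fixed jaw inner -y [ 694.3 -127.3  101.7] [np.float64(10.62932720777382), np.float64(10.629327207773866)]
sl jaw corner -y face [ 625.  -147.3   95.3] [np.float64(1.1658322609679415), np.float64(1.1658322609680276)]
sl jaw -x -y [ 599.1 -153.6   90.7] [np.float64(0.768328142631455), np.float64(0.7683281426314085)]
plate corner hl-y [ 566.7 -187.4    7.7] [np.float64(0.8518821153366862), np.float64(0.8518821153367108)]
plate far [ 722.7 -135.2   10.3] [np.float64(0.2453806001129568), np.float64(0.24538060011282298)]
fjo_l [678.5 -31.7  95. ]
fjo_r [ 709.9 -120.4   95. ]
fji_l [649.1 -42.1  95. ]
fji_r [ 684.4 -126.9   95. ]
sji_l [598.4 -61.8  95. ]
sji_r [ 626.2 -147.3   95. ]
sjo_l [570.4 -67.6  95. ]
sjo_r [ 598.1 -153.1   95. ]
0 [array([685.7, -10.7,   0. ]), array([525.4, -69.2,   0. ]), array([ 566.1, -188.3,    0. ]), array([ 725.1, -134.4,    0. ])]
10 [array([684.5, -10.6,  10. ]), array([525.4, -68.8,  10. ]), array([ 565.8, -187.1,   10. ]), array([ 723.6, -133.5,   10. ])]
stand top z115 [array([ 556.4, -286.9,  115. ]), array([ 558.1, -366.7,  115. ]), array([ 478.6, -370.5,  115. ]), array([ 476. , -289.3,  115. ])]
```

```bash
cat >> h.py <<'E'
import json
def Rdown(yaw_x,pitch_axis=None):  # tool z down, tool x at yaw (deg)
    c,s=np.cos(np.radians(yaw_x)),np.sin(np.radians(yaw_x))
    return np.column_stack([[c,s,0],[s,-c,0],[0,0,-1.]])
def load():
    d=json.load(open("cmd.json")); return np.array(d["p"]),np.array(d["R"])
def save(p,Rm): json.dump(dict(p=list(map(float,p)),R=np.asarray(Rm).tolist()),open("cmd.json","w"))
def plan(targets):
    """targets: list of (p mm, R); prints rows in calls of 5 (padded), saves the commanded end pose"""
    p0,R0=load(); t=list(targets)
    while len(t)%5: t.append(t[-1])
    for i in range(0,len(t),5):
        rows=[]
        for p,Rm in t[i:i+5]:
            d=np.round(R0.T@(np.asarray(p)-p0)/10,2); w=np.round(R.from_matrix(R0.T@Rm).as_rotvec(),3)
            rows.append({k:float(x) for k,x in zip(("tx","ty","tz","wx","wy","wz"),[*d,*w]) if x})
        print(json.dumps(rows))
        p0,R0=p0+R0@d*10,R0@R.from_rotvec(w).as_matrix()
    save(p0,R0)
def line(p1,R1,n):
    p0,R0=load(); w=R.from_matrix(R0.T@R1).as_rotvec()
    return [(p0+(np.asarray(p1)-p0)*i/n,R0@R.from_rotvec(w*i/n).as_matrix()) for i in range(1,n+1)]
E
python3 - <<'E'
from h import *
save([177.441,494.125,231.322],R.from_rotvec(bot.sense()["eef_rot"]).as_matrix())
plan(line([499,-160,231],Rdown(18.5),20))
print(load())
E
```

```text
[{"tx": -2.62, "ty": -2.53, "wz": 0.124}, {"tx": -5.24, "ty": -5.07, "wz": 0.247}, {"tx": -7.86, "ty": -7.6, "tz": 0.01, "wz": 0.371}, {"tx": -10.47, "ty": -10.14, "tz": 0.01, "wz": 0.495}, {"tx": -13.09, "ty": -12.67, "tz": 0.01, "wz": 0.618}]
[{"tx": -3.61, "ty": -0.55, "wz": 0.124}, {"tx": -7.21, "ty": -1.1, "wz": 0.248}, {"tx": -10.81, "ty": -1.65, "tz": 0.01, "wz": 0.372}, {"tx": -14.42, "ty": -2.2, "tz": 0.01, "wz": 0.495}, {"tx": -18.02, "ty": -2.74, "tz": 0.01, "wz": 0.619}]
[{"tx": -3.25, "ty": 1.64, "wz": 0.124}, {"tx": -6.51, "ty": 3.28, "tz": 0.01, "wz": 0.247}, {"tx": -9.76, "ty": 4.93, "tz": 0.01, "wz": 0.371}, {"tx": -13.01, "ty": 6.57, "tz": 0.01, "wz": 0.495}, {"tx": -16.27, "ty": 8.21, "tz": 0.01, "wz": 0.618}]
[{"tx": -1.69, "ty": 3.23, "wz": 0.124}, {"tx": -3.39, "ty": 6.45, "tz": 0.01, "wz": 0.248}, {"tx": -5.09, "ty": 9.67, "tz": 0.01, "wz": 0.372}, {"tx": -6.79, "ty": 12.9, "tz": 0.01, "wz": 0.495}, {"tx": -8.49, "ty": 16.12, "tz": 0.01, "wz": 0.619}]
(array([ 498.96977765, -160.00178074,  231.02794561]), array([[ 9.48348022e-01,  3.17231784e-01, -1.58932616e-04],
       [ 3.17231742e-01, -9.48348018e-01, -2.40086528e-04],
       [-2.26886509e-04,  1.77267113e-04, -9.99999959e-01]]))
```

Request:
{"name": "move_arm", "arguments": {
  "commands": [
    {"tx": -2.62,"ty": -2.53,"wz": 0.124},
    {"tx": -5.24,"ty": -5.07,"wz": 0.247},
    {"tx": -7.86,"ty": -7.6,"tz": 0.01,"wz": 0.371},
    {"tx": -10.47,"ty": -10.14,"tz": 0.01,"wz": 0.495},
    {"tx": -13.09,"ty": -12.67,"tz": 0.01,"wz": 0.618}
  ]
}}

```text
$.commands[0]: bad value
```

Request:
{"name": "move_arm", "arguments": {
  "commands": [
    {"tx": -3.61,"ty": -0.55,"wz": 0.124},
    {"tx": -7.21,"ty": -1.1,"wz": 0.248},
    {"tx": -10.81,"ty": -1.65,"tz": 0.01,"wz": 0.372},
    {"tx": -14.42,"ty": -2.2,"tz": 0.01,"wz": 0.495},
    {"tx": -18.02,"ty": -2.74,"tz": 0.01,"wz": 0.619}
  ]
}}

```text
$.commands[0]: bad value
```

Request:
{"name": "move_arm", "arguments": {
  "commands": [
    {"tx": -3.25,"ty": 1.64,"wz": 0.124},
    {"tx": -6.51,"ty": 3.28,"tz": 0.01,"wz": 0.247},
    {"tx": -9.76,"ty": 4.93,"tz": 0.01,"wz": 0.371},
    {"tx": -13.01,"ty": 6.57,"tz": 0.01,"wz": 0.495},
    {"tx": -16.27,"ty": 8.21,"tz": 0.01,"wz": 0.618}
  ]
}}

```text
$.commands[0]: bad value
```

Request:
{"name": "move_arm", "arguments": {
  "commands": [
    {"tx": -1.69,"ty": 3.23,"wz": 0.124},
    {"tx": -3.39,"ty": 6.45,"tz": 0.01,"wz": 0.248},
    {"tx": -5.09,"ty": 9.67,"tz": 0.01,"wz": 0.372},
    {"tx": -6.79,"ty": 12.9,"tz": 0.01,"wz": 0.495},
    {"tx": -8.49,"ty": 16.12,"tz": 0.01,"wz": 0.619}
  ]
}}

```text
$.commands[0]: bad value
```

Request:
{"name": "move_arm", "arguments": {
  "commands": [
    {"tx": -2.62,"ty": -2.53,"tz": 0,"wx": 0,"wy": 0,"wz": 0.124},
    {"tx": -5.24,"ty": -5.07,"tz": 0,"wx": 0,"wy": 0,"wz": 0.247},
    {"tx": -7.86,"ty": -7.6,"tz": 0,"wx": 0,"wy": 0,"wz": 0.371},
    {"tx": -10.47,"ty": -10.14,"tz": 0,"wx": 0,"wy": 0,"wz": 0.495},
    {"tx": -13.09,"ty": -12.67,"tz": 0.01,"wx": 0,"wy": 0,"wz": 0.618}
  ]
}}

```text
time_s: 0.77
position: [258.1, 329.1, 231.3]
eef_rot: [1.462, 2.78, 0.001]
force: [0.6, -0.1, -0.6]
width: 85.6
```

Request:
{"name": "move_arm", "arguments": {
  "commands": [
    {"tx": -3.61,"ty": -0.55,"tz": 0,"wx": 0,"wy": 0,"wz": 0.124},
    {"tx": -7.21,"ty": -1.1,"tz": 0,"wx": 0,"wy": 0,"wz": 0.248},
    {"tx": -10.81,"ty": -1.65,"tz": 0.01,"wx": 0,"wy": 0,"wz": 0.372},
    {"tx": -14.42,"ty": -2.2,"tz": 0.01,"wx": 0,"wy": 0,"wz": 0.495},
    {"tx": -18.02,"ty": -2.74,"tz": 0.01,"wx": 0,"wy": 0,"wz": 0.619}
  ]
}}

```text
time_s: 1.18
position: [338.6, 165.4, 231.3]
eef_rot: [2.24, 2.202, 0.001]
force: [0.5, -0.7, -0.3]
width: 85.6
```

Request:
{"name": "move_arm", "arguments": {
  "commands": [
    {"tx": -3.25,"ty": 1.64,"tz": 0,"wx": 0,"wy": 0,"wz": 0.124},
    {"tx": -6.51,"ty": 3.28,"tz": 0.01,"wx": 0,"wy": 0,"wz": 0.247},
    {"tx": -9.76,"ty": 4.93,"tz": 0.01,"wx": 0,"wy": 0,"wz": 0.371},
    {"tx": -13.01,"ty": 6.57,"tz": 0.01,"wx": 0,"wy": 0,"wz": 0.495},
    {"tx": -16.27,"ty": 8.21,"tz": 0.01,"wx": 0,"wy": 0,"wz": 0.618}
  ]
}}

```text
time_s: 1.6
position: [419.0, 1.6, 231.2]
eef_rot: [2.804, 1.416, 0.001]
force: [0.4, 0.4, -0.5]
width: 85.3
```

Request:
{"name": "move_arm", "arguments": {
  "commands": [
    {"tx": -1.69,"ty": 3.23,"tz": 0,"wx": 0,"wy": 0,"wz": 0.124},
    {"tx": -3.39,"ty": 6.45,"tz": 0.01,"wx": 0,"wy": 0,"wz": 0.248},
    {"tx": -5.09,"ty": 9.67,"tz": 0.01,"wx": 0,"wy": 0,"wz": 0.372},
    {"tx": -6.79,"ty": 12.9,"tz": 0.01,"wx": 0,"wy": 0,"wz": 0.495},
    {"tx": -8.49,"ty": 16.12,"tz": 0.01,"wx": 0,"wy": 0,"wz": 0.619}
  ]
}}

```text
time_s: 2.02
position: [499.4, -161.9, 230.9]
eef_rot: [-3.102, -0.495, -0.0]
force: [0.4, 0.3, -0.6]
width: 85.2
```

```bash
sed -i 's/\[\*d,\*w\]) if x}/[*d,*w])}/' h.py; python3 - <<'E'
from h import *
import pickle
s=bot.sense(); c=bot.capture("wrist"); pickle.dump((s,c),open("w1.pkl","wb"))
crop(c,0,0,640,400,1.25,"w1.png"); print(s["position"],s["eef_rot"],s["joint_positions"],load()[0])
E
```

```text
[ 499.40561163 -161.85328635  230.88675643] [-3.10229943e+00 -4.94895690e-01 -3.25894631e-04] [-4.59564190e-01  3.42240248e-01  1.52498680e+00  1.82747086e-04
  1.27423527e+00  7.94793710e-01] [ 498.96977765 -160.00178074  231.02794561]
```

View pics/w1.png

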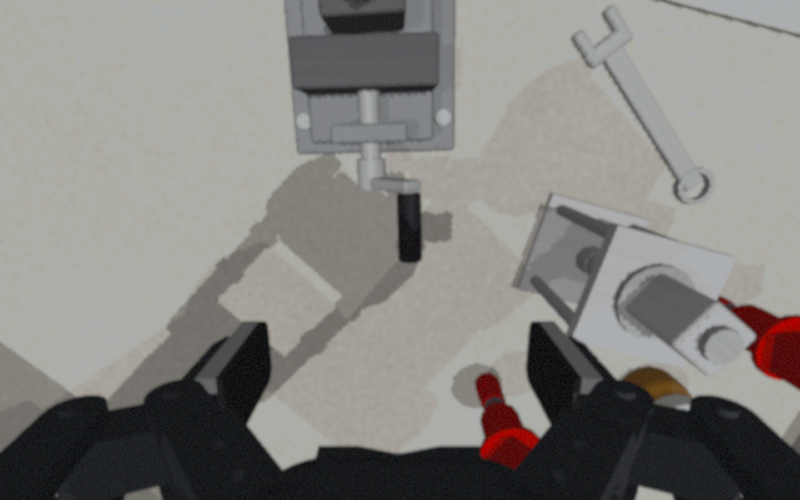

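The wrist view shows the crank arm at about (395,184) and the black grip from (408,194) to (410,260). The bearing plate's top corners are (331,126), (406,124), (332,140) and (406,138), and the foot plate's corners are (299,153) and (454,148). The metal gun's cap is at (721,344).

```bash
python3 - <<'E'
from h import *
import pickle
from scipy.optimize import least_squares
np.set_printoptions(precision=2,suppress=True)
s,c=pickle.load(open("w1.pkl","rb")); k=cam(c,s); t=cam(bot.capture("top"));sd=cam(bot.capture("side"))
W=lambda x,y:np.array([(x+.5)/1.25-.5,(y+.5)/1.25-.5])
T=lambda x,y:np.array([(x+.5)/5-.5+310,(y+.5)/5-.5+145])
S=lambda x,y:np.array([(x+.5)/5-.5+235,(y+.5)/5-.5+190])
obs=[(k,W(331,126),(-85,25,85),1),(k,W(406,124),(-85,-25,85),1),(k,W(332,140),(-97,25,85),1),(k,W(406,138),(-97,-25,85),1),
(k,W(299,153),(-106,65,10),1),(k,W(454,148),(-106,-65,10),1),
(t,T(42,128),(64,65,10),.6),(t,T(148,394),(-106,65,10),.6),(t,T(346,320),(-106,-65,10),.6),(t,T(247,57),(64,-65,10),.6)]
def res(q,full=False):
    x,y,a,th=q; M=R.from_euler("z",a).as_matrix(); r=[]
    kn=(-150.5,-40*np.sin(th),70+40*np.cos(th))
    for kk,px,m,w in obs+[(k,W(409,227),kn,1),(t,T(331,412),kn,.6),(sd,S(366,168),kn,.6)]:
        r.append(w*(proj(kk,M@np.array(m)+[x,y,0])-px))
    return np.array(r) if full else np.ravel(r)
f=least_squares(res,[645,-93,.32,.7],loss="soft_l1"); print(f.x,np.degrees(f.x[2])); print(res(f.x,True))
x,y,a,th=f.x; M=R.from_euler("z",a).as_matrix()
print("knob",M@[-150.5,-40*np.sin(th),70+40*np.cos(th)]+[x,y,0])
json.dump(list(f.x),open("vise.json","w"))
print("knob tri",tri((k,*W(409,227)),(t,*T(331,412)),(sd,*S(366,168))))
print("cap tri",tri((k,*W(721,344)),(t,*T(662,383)),(sd,*S(369,247))))
E
```

```text
[646.21 -90.66   0.34   0.65] 19.50240618584048
[[-0.82 -2.25]
 [ 1.31 -2.2 ]
 [-0.64  1.96]
 [ 1.58  2.04]
 [-1.41  0.33]
 [ 0.63  1.24]
 [-0.53 -0.05]
 [-0.82  0.19]
 [ 0.03 -0.44]
 [-0.62 -0.91]
 [ 0.01 -0.39]
 [-0.39 -0.06]
 [ 0.4  -0.21]]
knob [ 512.47 -163.86  101.73]
knob tri (array([ 511.57, -164.85,  101.08]), [np.float64(0.948875781994707), np.float64(1.023289871742036), np.float64(1.025789969305017)])
cap tri (array([ 519.31, -328.05,  177.58]), [np.float64(2.066811642843753), np.float64(3.9611153828856724), np.float64(2.634203677634376)])
```

```bash
cat >> h.py <<'E'
def vise():
    x,y,a,th=json.load(open("vise.json")); return np.array([x,y,0]),R.from_euler("z",a).as_matrix(),np.degrees(a),th
def crank(th,r=40,dx=-154,dz=-17):
    o,M,a,_=vise(); return o+M@[dx,-r*np.sin(th),70+r*np.cos(th)+dz],Rdown(a)
E
python3 - <<'E'
from h import *
th=vise()[3]; p,Rm=crank(th); print(p)
plan(line(p+[0,0,60],Rm,5)); plan(line(p,Rm,4)); print(load()[0])
E
```

```text
[ 509.17324359 -165.02764357   84.73209801]
[{"tx": 0.16, "ty": 0.16, "tz": 1.73, "wx": 0.0, "wy": 0.0, "wz": -0.004}, {"tx": 0.32, "ty": 0.32, "tz": 3.45, "wx": 0.0, "wy": 0.0, "wz": -0.007}, {"tx": 0.49, "ty": 0.48, "tz": 5.18, "wx": 0.0, "wy": 0.0, "wz": -0.011}, {"tx": 0.65, "ty": 0.64, "tz": 6.9, "wx": 0.0, "wy": 0.0, "wz": -0.014}, {"tx": 0.81, "ty": 0.8, "tz": 8.63, "wx": 0.0, "wy": 0.0, "wz": -0.018}]
[{"tx": 0.0, "ty": -0.0, "tz": 1.5, "wx": 0.0, "wy": 0.0, "wz": 0.0}, {"tx": 0.0, "ty": -0.0, "tz": 3.0, "wx": 0.0, "wy": 0.0, "wz": 0.0}, {"tx": 0.0, "ty": -0.0, "tz": 4.5, "wx": 0.0, "wy": 0.0, "wz": 0.0}, {"tx": 0.0, "ty": -0.0, "tz": 6.0, "wx": 0.0, "wy": 0.0, "wz": 0.0}, {"tx": 0.0, "ty": -0.0, "tz": 6.0, "wx": 0.0, "wy": 0.0, "wz": 0.0}]
[ 509.16599905 -165.05411243   84.72753203]
```

Request:
{"name": "move_arm", "arguments": {
  "commands": [
    {"tx": 0.16,"ty": 0.16,"tz": 1.73,"wx": 0,"wy": 0,"wz": -0.004},
    {"tx": 0.32,"ty": 0.32,"tz": 3.45,"wx": 0,"wy": 0,"wz": -0.007},
    {"tx": 0.49,"ty": 0.48,"tz": 5.18,"wx": 0,"wy": 0,"wz": -0.011},
    {"tx": 0.65,"ty": 0.64,"tz": 6.9,"wx": 0,"wy": 0,"wz": -0.014},
    {"tx": 0.81,"ty": 0.8,"tz": 8.63,"wx": 0,"wy": 0,"wz": -0.018}
  ],
  "hand": 4.5,
  "squeeze": 60
}}

```text
time_s: 2.58
position: [508.8, -163.7, 144.1]
eef_rot: [-3.095, -0.537, -0.0]
force: [0.1, -0.0, 0.1]
width: 44.8
```

Request:
{"name": "move_arm", "arguments": {
  "commands": [
    {"tx": 0,"ty": 0,"tz": 1.5,"wx": 0,"wy": 0,"wz": 0},
    {"tx": 0,"ty": 0,"tz": 3.0,"wx": 0,"wy": 0,"wz": 0},
    {"tx": 0,"ty": 0,"tz": 4.5,"wx": 0,"wy": 0,"wz": 0},
    {"tx": 0,"ty": 0,"tz": 6.0,"wx": 0,"wy": 0,"wz": 0},
    {"tx": 0,"ty": 0,"tz": 6.0,"wx": 0,"wy": 0,"wz": 0}
  ]
}}

```text
time_s: 3.0
position: [507.2, -162.9, 82.3]
eef_rot: [-3.092, -0.536, 0.007]
force: [0.1, 0.4, -0.0]
width: 44.6
```

Request:
{"name": "move_arm", "arguments": {
  "commands": [
    {"tx": 0,"ty": 0,"tz": 0,"wx": 0,"wy": 0,"wz": 0},
    {"tx": 0,"ty": 0,"tz": 0,"wx": 0,"wy": 0,"wz": 0},
    {"tx": 0,"ty": 0,"tz": 0,"wx": 0,"wy": 0,"wz": 0},
    {"tx": 0,"ty": 0,"tz": 0,"wx": 0,"wy": 0,"wz": 0},
    {"tx": 0,"ty": 0,"tz": 0,"wx": 0,"wy": 0,"wz": 0}
  ],
  "hand": 0.5,
  "squeeze": 60
}}

```text
time_s: 3.42
position: [509.8, -165.4, 85.9]
eef_rot: [3.095, 0.533, 0.003]
force: [-1.2, -0.9, 6.0]
width: 14.3
```

```bash
python3 - <<'E'
from h import *
s=bot.sense(); print(s["position"],s["force"],s["width"])
th=vise()[3]
ths=th+np.cumsum([.15,.2,.25,.3,.3]+[.36]*10)
print(ths)
plan([crank(a) for a in ths])
E
```

```text
[ 509.84038048 -165.38338598   85.86337649] [-1.19335337 -0.85797618  6.03266144] 14.29437772149027
[0.80458206 1.00458206 1.25458206 1.55458206 1.85458206 2.21458206
 2.57458206 2.93458206 3.29458206 3.65458206 4.01458206 4.37458206
 4.73458206 5.09458206 5.45458206]
[{"tx": 0.0, "ty": 0.44, "tz": 0.4, "wx": 0.0, "wy": 0.0, "wz": 0.0}, {"tx": 0.0, "ty": 0.94, "tz": 1.03, "wx": 0.0, "wy": 0.0, "wz": 0.0}, {"tx": 0.0, "ty": 1.36, "tz": 1.93, "wx": 0.0, "wy": 0.0, "wz": 0.0}, {"tx": 0.0, "ty": 1.56, "tz": 3.11, "wx": 0.0, "wy": 0.0, "wz": 0.0}, {"tx": 0.0, "ty": 1.4, "tz": 4.29, "wx": 0.0, "wy": 0.0, "wz": 0.0}]
[{"tx": 0.0, "ty": -0.64, "tz": 1.28, "wx": 0.0, "wy": 0.0, "wz": 0.0}, {"tx": 0.0, "ty": -1.69, "tz": 2.26, "wx": 0.0, "wy": 0.0, "wz": 0.0}, {"tx": 0.0, "ty": -3.02, "tz": 2.8, "wx": 0.0, "wy": 0.0, "wz": 0.0}, {"tx": 0.0, "ty": -4.45, "tz": 2.84, "wx": 0.0, "wy": 0.0, "wz": 0.0}, {"tx": 0.0, "ty": -5.8, "tz": 2.37, "wx": 0.0, "wy": 0.0, "wz": 0.0}]
[{"tx": 0.01, "ty": -1.1, "tz": -0.92, "wx": 0.0, "wy": 0.0, "wz": 0.0}, {"tx": 0.01, "ty": -1.81, "tz": -2.16, "wx": 0.0, "wy": 0.0, "wz": 0.0}, {"tx": 0.01, "ty": -2.04, "tz": -3.58, "wx": 0.0, "wy": 0.0, "wz": 0.0}, {"tx": 0.0, "ty": -1.75, "tz": -4.98, "wx": 0.0, "wy": 0.0, "wz": 0.0}, {"tx": 0.0, "ty": -0.99, "tz": -6.19, "wx": 0.0, "wy": 0.0, "wz": 0.0}]
```

Request:
{"name": "move_arm", "arguments": {
  "commands": [
    {"tx": 0.0,"ty": 0.44,"tz": 0.4,"wx": 0,"wy": 0,"wz": 0},
    {"tx": 0.0,"ty": 0.94,"tz": 1.03,"wx": 0,"wy": 0,"wz": 0},
    {"tx": 0.0,"ty": 1.36,"tz": 1.93,"wx": 0,"wy": 0,"wz": 0},
    {"tx": 0.0,"ty": 1.56,"tz": 3.11,"wx": 0,"wy": 0,"wz": 0},
    {"tx": 0.0,"ty": 1.4,"tz": 4.29,"wx": 0,"wy": 0,"wz": 0}
  ]
}}

```text
time_s: 3.83
position: [514.4, -178.2, 41.4]
eef_rot: [-3.096, -0.531, -0.002]
force: [0.2, 8.9, 7.3]
width: 13.7
```

Request:
{"name": "move_arm", "arguments": {
  "commands": [
    {"tx": 0.0,"ty": -0.64,"tz": 1.28,"wx": 0,"wy": 0,"wz": 0},
    {"tx": 0.0,"ty": -1.69,"tz": 2.26,"wx": 0,"wy": 0,"wz": 0},
    {"tx": 0.0,"ty": -3.02,"tz": 2.8,"wx": 0,"wy": 0,"wz": 0},
    {"tx": 0.0,"ty": -4.45,"tz": 2.84,"wx": 0,"wy": 0,"wz": 0},
    {"tx": 0.0,"ty": -5.8,"tz": 2.37,"wx": 0,"wy": 0,"wz": 0}
  ]
}}

```text
time_s: 4.25
position: [495.6, -124.7, 18.5]
eef_rot: [3.093, 0.532, 0.004]
force: [0.7, -11.3, 11.1]
width: 14.0
```

Request:
{"name": "move_arm", "arguments": {
  "commands": [
    {"tx": 0.0,"ty": -1.1,"tz": -0.92,"wx": 0,"wy": 0,"wz": 0},
    {"tx": 0.0,"ty": -1.81,"tz": -2.16,"wx": 0,"wy": 0,"wz": 0},
    {"tx": 0.0,"ty": -2.04,"tz": -3.58,"wx": 0,"wy": 0,"wz": 0},
    {"tx": 0.0,"ty": -1.75,"tz": -4.98,"wx": 0,"wy": 0,"wz": 0},
    {"tx": 0.0,"ty": -0.99,"tz": -6.19,"wx": 0,"wy": 0,"wz": 0}
  ]
}}

```text
time_s: 4.67
position: [491.0, -112.9, 79.7]
eef_rot: [-3.094, -0.533, 0.0]
force: [5.5, 0.7, -9.1]
width: 13.9
```

```bash
python3 - <<'E'
from h import *
s=bot.sense(); print(s["position"],s["force"],s["width"],load()[0])
c=bot.capture("wrist"); crop(c,200,0,320,240,2.5,"w2.png")
E
```

```text
[ 491.01122888 -112.91829658   79.66863139] [ 5.48473466  0.69040647 -9.12894442] 13.929793721923355 [ 491.14919129 -114.25532482   80.01819918]
```

View pics/w2.png

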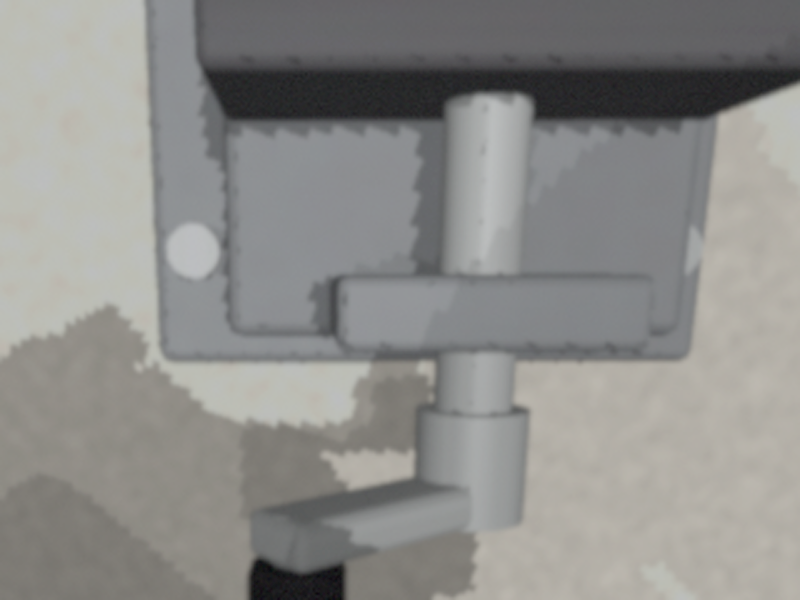

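The crank has followed the hand: its arm now points left (vise +y), with the grip at about (297,580). I'll keep winding.

```bash
python3 - <<'E'
from h import *
ths=5.4546+np.cumsum([.36]*10+[.25,.2,.15,.12,.1])
print(ths[-1]); plan([crank(a) for a in ths])
E
```

```text
9.8746
[{"tx": 0.0, "ty": 1.15, "tz": -0.87, "wx": 0.0, "wy": 0.0, "wz": 0.0}, {"tx": 0.0, "ty": 2.52, "tz": -1.27, "wx": 0.0, "wy": 0.0, "wz": 0.0}, {"tx": 0.0, "ty": 3.95, "tz": -1.17, "wx": 0.0, "wy": 0.0, "wz": 0.0}, {"tx": 0.0, "ty": 5.25, "tz": -0.57, "wx": 0.0, "wy": 0.0, "wz": 0.0}, {"tx": 0.0, "ty": 6.26, "tz": 0.45, "wx": 0.0, "wy": 0.0, "wz": 0.0}]
[{"tx": 0.0, "ty": 0.58, "tz": 1.3, "wx": 0.0, "wy": 0.0, "wz": 0.0}, {"tx": 0.0, "ty": 0.66, "tz": 2.73, "wx": 0.0, "wy": 0.0, "wz": 0.0}, {"tx": 0.0, "ty": 0.24, "tz": 4.1, "wx": 0.0, "wy": 0.0, "wz": 0.0}, {"tx": 0.0, "ty": -0.64, "tz": 5.23, "wx": 0.0, "wy": 0.0, "wz": 0.0}, {"tx": 0.0, "ty": -1.86, "tz": 5.98, "wx": 0.0, "wy": 0.0, "wz": 0.0}]
[{"tx": 0.0, "ty": -0.97, "tz": 0.24, "wx": 0.0, "wy": 0.0, "wz": 0.0}, {"tx": 0.0, "ty": -1.77, "tz": 0.26, "wx": 0.0, "wy": 0.0, "wz": 0.0}, {"tx": 0.0, "ty": -2.36, "tz": 0.17, "wx": 0.0, "wy": 0.0, "wz": 0.0}, {"tx": 0.0, "ty": -2.82, "tz": 0.03, "wx": 0.0, "wy": 0.0, "wz": 0.0}, {"tx": 0.0, "ty": -3.19, "tz": -0.13, "wx": 0.0, "wy": 0.0, "wz": 0.0}]
```

Request:
{"name": "move_arm", "arguments": {
  "commands": [
    {"tx": 0.0,"ty": 1.15,"tz": -0.87,"wx": 0,"wy": 0,"wz": 0},
    {"tx": 0.0,"ty": 2.52,"tz": -1.27,"wx": 0,"wy": 0,"wz": 0},
    {"tx": 0.0,"ty": 3.95,"tz": -1.17,"wx": 0,"wy": 0,"wz": 0},
    {"tx": 0.0,"ty": 5.25,"tz": -0.57,"wx": 0,"wy": 0,"wz": 0},
    {"tx": 0.0,"ty": 6.26,"tz": 0.45,"wx": 0,"wy": 0,"wz": 0}
  ]
}}

```text
time_s: 5.13
position: [512.9, -174.1, 76.1]
eef_rot: [3.095, 0.532, 0.003]
force: [0.4, 7.0, 1.9]
width: 14.1
```

Request:
{"name": "move_arm", "arguments": {
  "commands": [
    {"tx": 0.0,"ty": 0.58,"tz": 1.3,"wx": 0,"wy": 0,"wz": 0},
    {"tx": 0.0,"ty": 0.66,"tz": 2.73,"wx": 0,"wy": 0,"wz": 0},
    {"tx": 0.0,"ty": 0.24,"tz": 4.1,"wx": 0,"wy": 0,"wz": 0},
    {"tx": 0.0,"ty": -0.64,"tz": 5.23,"wx": 0,"wy": 0,"wz": 0},
    {"tx": 0.0,"ty": -1.86,"tz": 5.98,"wx": 0,"wy": 0,"wz": 0}
  ]
}}

```text
time_s: 5.55
position: [506.3, -154.4, 15.4]
eef_rot: [-3.095, -0.531, -0.002]
force: [-3.7, 7.5, 36.6]
width: 14.0
```

Request:
{"name": "move_arm", "arguments": {
  "commands": [
    {"tx": 0.0,"ty": -0.97,"tz": 0.24,"wx": 0,"wy": 0,"wz": 0},
    {"tx": 0.0,"ty": -1.77,"tz": 0.26,"wx": 0,"wy": 0,"wz": 0},
    {"tx": 0.0,"ty": -2.36,"tz": 0.17,"wx": 0,"wy": 0,"wz": 0},
    {"tx": 0.0,"ty": -2.82,"tz": 0.03,"wx": 0,"wy": 0,"wz": 0},
    {"tx": 0.0,"ty": -3.19,"tz": -0.13,"wx": 0,"wy": 0,"wz": 0}
  ]
}}

```text
time_s: 5.97
position: [496.7, -127.9, 17.2]
eef_rot: [3.091, 0.533, 0.005]
force: [0.3, -14.3, 1.1]
width: 14.1
```

```bash
python3 - <<'E'
from h import *
s=bot.sense(); o,M,_,_=vise(); print(M.T@(s["position"]-o), M.T@(load()[0]-o),"F vise",M.T@s["force"],s["width"])
plan([crank(a) for a in 9.8746+np.cumsum([.07]*5+[0]*5)])
E
```

```text
[-153.37413137   14.86466108   17.21233968] [-154.04911929   17.41262482   17.02029697] F vise [ -4.52681328 -13.60320614   1.05525404] 14.145295775947968
[{"tx": 0.0, "ty": -0.25, "tz": -0.13, "wx": 0.0, "wy": 0.0, "wz": 0.0}, {"tx": 0.01, "ty": -0.48, "tz": -0.27, "wx": 0.0, "wy": 0.0, "wz": 0.0}, {"tx": 0.01, "ty": -0.71, "tz": -0.44, "wx": 0.0, "wy": 0.0, "wz": 0.0}, {"tx": 0.01, "ty": -0.93, "tz": -0.62, "wx": 0.0, "wy": 0.0, "wz": 0.0}, {"tx": 0.01, "ty": -1.13, "tz": -0.81, "wx": 0.0, "wy": 0.0, "wz": 0.0}]
[{"tx": -0.0, "ty": 0.0, "tz": -0.0, "wx": 0.0, "wy": 0.0, "wz": 0.0}, {"tx": -0.0, "ty": 0.0, "tz": -0.0, "wx": 0.0, "wy": 0.0, "wz": 0.0}, {"tx": -0.0, "ty": 0.0, "tz": -0.0, "wx": 0.0, "wy": 0.0, "wz": 0.0}, {"tx": -0.0, "ty": 0.0, "tz": -0.0, "wx": 0.0, "wy": 0.0, "wz": 0.0}, {"tx": -0.0, "ty": 0.0, "tz": -0.0, "wx": 0.0, "wy": 0.0, "wz": 0.0}]
```

Request:
{"name": "move_arm", "arguments": {
  "commands": [
    {"tx": 0.0,"ty": -0.25,"tz": -0.13,"wx": 0,"wy": 0,"wz": 0},
    {"tx": 0.0,"ty": -0.48,"tz": -0.27,"wx": 0,"wy": 0,"wz": 0},
    {"tx": 0.0,"ty": -0.71,"tz": -0.44,"wx": 0,"wy": 0,"wz": 0},
    {"tx": 0.0,"ty": -0.93,"tz": -0.62,"wx": 0,"wy": 0,"wz": 0},
    {"tx": 0.0,"ty": -1.13,"tz": -0.81,"wx": 0,"wy": 0,"wz": 0}
  ]
}}

```text
time_s: 6.38
position: [492.9, -117.7, 24.1]
eef_rot: [3.092, 0.531, 0.004]
force: [4.6, -15.2, -9.5]
width: 13.6
```

Request:
{"name": "move_arm", "arguments": {
  "commands": [
    {"tx": 0,"ty": 0,"tz": 0,"wx": 0,"wy": 0,"wz": 0},
    {"tx": 0,"ty": 0,"tz": 0,"wx": 0,"wy": 0,"wz": 0},
    {"tx": 0,"ty": 0,"tz": 0,"wx": 0,"wy": 0,"wz": 0},
    {"tx": 0,"ty": 0,"tz": 0,"wx": 0,"wy": 0,"wz": 0},
    {"tx": 0,"ty": 0,"tz": 0,"wx": 0,"wy": 0,"wz": 0}
  ]
}}

```text
time_s: 6.8
position: [492.9, -117.4, 24.2]
eef_rot: [3.092, 0.532, 0.004]
force: [2.2, -12.7, -4.3]
width: 13.9
```

```bash
python3 - <<'E'
from h import *
s=bot.sense(); o,M,_,_=vise(); q=M.T@(s["position"]-o);q2=M.T@(load()[0]-o); print(q,q2,"F vise",M.T@s["force"],s["width"])
for a in(q,q2): print(np.arctan2(-a[1],a[2]-53)%(2*np.pi)+2*np.pi)
E
```

```text
[-153.48738895   25.95446374   24.17838805] [-153.95209155   28.71406975   25.11831698] F vise [ -2.14453471 -12.68433522  -4.33084012] 13.91721597809489
10.15788077435758
10.224882646743273
```

```bash
python3 - <<'E'
from h import *
plan([crank(a) for a in (10.26,10.3,10.34,10.34,10.34)])
plan([crank(10.34)]*5)
p,Rm=crank(10.34)
plan(line(p+[0,0,210],Rm,8))
E
```

```text
[{"tx": -0.0, "ty": -0.09, "tz": -0.1, "wx": 0.0, "wy": 0.0, "wz": 0.0}, {"tx": -0.0, "ty": -0.2, "tz": -0.22, "wx": 0.0, "wy": 0.0, "wz": 0.0}, {"tx": -0.0, "ty": -0.3, "tz": -0.35, "wx": 0.0, "wy": 0.0, "wz": 0.0}, {"tx": -0.0, "ty": -0.3, "tz": -0.35, "wx": 0.0, "wy": 0.0, "wz": 0.0}, {"tx": -0.0, "ty": -0.3, "tz": -0.35, "wx": 0.0, "wy": 0.0, "wz": 0.0}]
[{"tx": -0.0, "ty": 0.0, "tz": 0.0, "wx": 0.0, "wy": 0.0, "wz": 0.0}, {"tx": -0.0, "ty": 0.0, "tz": 0.0, "wx": 0.0, "wy": 0.0, "wz": 0.0}, {"tx": -0.0, "ty": 0.0, "tz": 0.0, "wx": 0.0, "wy": 0.0, "wz": 0.0}, {"tx": -0.0, "ty": 0.0, "tz": 0.0, "wx": 0.0, "wy": 0.0, "wz": 0.0}, {"tx": -0.0, "ty": 0.0, "tz": 0.0, "wx": 0.0, "wy": 0.0, "wz": 0.0}]
[{"tx": -0.0, "ty": 0.0, "tz": -2.62, "wx": 0.0, "wy": 0.0, "wz": 0.0}, {"tx": -0.0, "ty": 0.0, "tz": -5.25, "wx": 0.0, "wy": 0.0, "wz": 0.0}, {"tx": -0.0, "ty": 0.0, "tz": -7.87, "wx": 0.0, "wy": 0.0, "wz": 0.0}, {"tx": -0.0, "ty": 0.0, "tz": -10.5, "wx": 0.0, "wy": 0.0, "wz": 0.0}, {"tx": -0.01, "ty": 0.0, "tz": -13.12, "wx": 0.0, "wy": 0.0, "wz": 0.0}]
[{"tx": 0.0, "ty": 0.0, "tz": -2.63, "wx": 0.0, "wy": 0.0, "wz": 0.0}, {"tx": 0.0, "ty": 0.0, "tz": -5.25, "wx": 0.0, "wy": 0.0, "wz": 0.0}, {"tx": 0.0, "ty": 0.0, "tz": -7.88, "wx": 0.0, "wy": 0.0, "wz": 0.0}, {"tx": 0.0, "ty": 0.0, "tz": -7.88, "wx": 0.0, "wy": 0.0, "wz": 0.0}, {"tx": 0.0, "ty": 0.0, "tz": -7.88, "wx": 0.0, "wy": 0.0, "wz": 0.0}]
```

Request:
{"name": "move_arm", "arguments": {
  "commands": [
    {"tx": 0,"ty": -0.09,"tz": -0.1,"wx": 0,"wy": 0,"wz": 0},
    {"tx": 0,"ty": -0.2,"tz": -0.22,"wx": 0,"wy": 0,"wz": 0},
    {"tx": 0,"ty": -0.3,"tz": -0.35,"wx": 0,"wy": 0,"wz": 0},
    {"tx": 0,"ty": -0.3,"tz": -0.35,"wx": 0,"wy": 0,"wz": 0},
    {"tx": 0,"ty": -0.3,"tz": -0.35,"wx": 0,"wy": 0,"wz": 0}
  ]
}}

```text
time_s: 7.22
position: [491.8, -114.7, 27.1]
eef_rot: [3.092, 0.532, 0.004]
force: [4.4, -13.8, -10.2]
width: 14.0
```

Request:
{"name": "move_arm", "arguments": {
  "commands": [
    {"tx": 0,"ty": 0,"tz": 0,"wx": 0,"wy": 0,"wz": 0},
    {"tx": 0,"ty": 0,"tz": 0,"wx": 0,"wy": 0,"wz": 0},
    {"tx": 0,"ty": 0,"tz": 0,"wx": 0,"wy": 0,"wz": 0},
    {"tx": 0,"ty": 0,"tz": 0,"wx": 0,"wy": 0,"wz": 0},
    {"tx": 0,"ty": 0,"tz": 0,"wx": 0,"wy": 0,"wz": 0}
  ],
  "hand": 8.5
}}

```text
time_s: 7.63
position: [489.8, -111.8, 27.6]
eef_rot: [-3.095, -0.532, 0.002]
force: [-0.1, -0.4, -0.9]
width: 73.7
```

Request:
{"name": "move_arm", "arguments": {
  "commands": [
    {"tx": 0,"ty": 0,"tz": -2.62,"wx": 0,"wy": 0,"wz": 0},
    {"tx": 0,"ty": 0,"tz": -5.25,"wx": 0,"wy": 0,"wz": 0},
    {"tx": 0,"ty": 0,"tz": -7.87,"wx": 0,"wy": 0,"wz": 0},
    {"tx": 0,"ty": 0,"tz": -10.5,"wx": 0,"wy": 0,"wz": 0},
    {"tx": 0,"ty": 0,"tz": -13.12,"wx": 0,"wy": 0,"wz": 0}
  ]
}}

```text
time_s: 8.05
position: [489.6, -111.4, 160.1]
eef_rot: [-3.095, -0.533, 0.003]
force: [0.6, -1.3, -0.3]
width: 85.0
```

Request:
{"name": "move_arm", "arguments": {
  "commands": [
    {"tx": 0,"ty": 0,"tz": -2.63,"wx": 0,"wy": 0,"wz": 0},
    {"tx": 0,"ty": 0,"tz": -5.25,"wx": 0,"wy": 0,"wz": 0},
    {"tx": 0,"ty": 0,"tz": -7.88,"wx": 0,"wy": 0,"wz": 0},
    {"tx": 0,"ty": 0,"tz": -7.88,"wx": 0,"wy": 0,"wz": 0},
    {"tx": 0,"ty": 0,"tz": -7.88,"wx": 0,"wy": 0,"wz": 0}
  ]
}}

```text
time_s: 8.47
position: [490.6, -111.9, 239.0]
eef_rot: [3.095, 0.533, 0.002]
force: [-0.2, 0.8, -0.1]
width: 85.0
```

```bash
python3 - <<'E'
from h import *
o,M,a,_=vise()
plan(line(o+M@[-80,50,239],Rdown(a),5)); plan(line(o+M@[-40,-60,239],Rdown(a),4))
E
```

```text
[{"tx": 1.48, "ty": -0.36, "tz": -0.01, "wx": 0.0, "wy": 0.0, "wz": 0.0}, {"tx": 2.96, "ty": -0.73, "tz": -0.02, "wx": 0.0, "wy": 0.0, "wz": 0.0}, {"tx": 4.44, "ty": -1.09, "tz": -0.02, "wx": 0.0, "wy": 0.0, "wz": 0.0}, {"tx": 5.92, "ty": -1.46, "tz": -0.03, "wx": 0.0, "wy": 0.0, "wz": 0.0}, {"tx": 7.4, "ty": -1.82, "tz": -0.04, "wx": 0.0, "wy": 0.0, "wz": 0.0}]
[{"tx": 1.0, "ty": 2.75, "tz": 0.0, "wx": 0.0, "wy": 0.0, "wz": 0.0}, {"tx": 2.0, "ty": 5.5, "tz": 0.0, "wx": 0.0, "wy": 0.0, "wz": 0.0}, {"tx": 3.0, "ty": 8.25, "tz": 0.0, "wx": 0.0, "wy": 0.0, "wz": 0.0}, {"tx": 4.0, "ty": 11.0, "tz": 0.0, "wx": 0.0, "wy": 0.0, "wz": 0.0}, {"tx": 4.0, "ty": 11.0, "tz": 0.0, "wx": 0.0, "wy": 0.0, "wz": 0.0}]
```

Request:
{"name": "move_arm", "arguments": {
  "commands": [
    {"tx": 1.85,"ty": -0.46,"tz": -0.01,"wx": 0,"wy": 0,"wz": 0},
    {"tx": 3.7,"ty": -0.91,"tz": -0.02,"wx": 0,"wy": 0,"wz": 0},
    {"tx": 5.55,"ty": -1.37,"tz": -0.03,"wx": 0,"wy": 0,"wz": 0},
    {"tx": 7.4,"ty": -1.82,"tz": -0.04,"wx": 0,"wy": 0,"wz": 0},
    {"tx": 7.4,"ty": -1.82,"tz": -0.04,"wx": 0,"wy": 0,"wz": 0}
  ]
}}

```text
time_s: 8.88
position: [555.1, -68.2, 236.3]
eef_rot: [-3.093, -0.535, 0.004]
force: [-1.1, 0.3, 0.3]
width: 85.1
```

```bash
python3 - <<'E'
from h import *
import pickle
s=bot.sense(); c=bot.capture("wrist"); pickle.dump((s,c),open("w3.pkl","wb")); print(s["position"],load()[0])
E
```

```text
[555.13010203 -68.23562571 236.32342116] [ 628.56647431 -160.55929949  239.00748265]
```

Request:
{"name": "move_arm", "arguments": {
  "commands": [
    {"tx": 1.0,"ty": 2.75,"tz": 0.0,"wx": 0,"wy": 0,"wz": 0},
    {"tx": 2.0,"ty": 5.5,"tz": 0.0,"wx": 0,"wy": 0,"wz": 0},
    {"tx": 3.0,"ty": 8.25,"tz": 0.0,"wx": 0,"wy": 0,"wz": 0},
    {"tx": 4.0,"ty": 11.0,"tz": 0.0,"wx": 0,"wy": 0,"wz": 0},
    {"tx": 4.0,"ty": 11.0,"tz": 0.0,"wx": 0,"wy": 0,"wz": 0}
  ]
}}

```text
time_s: 9.35
position: [629.2, -164.9, 236.0]
eef_rot: [3.097, 0.527, -0.004]
force: [-0.5, 0.6, 0.0]
width: 85.3
```

```bash
python3 - <<'E'
from h import *
import pickle
s=bot.sense(); c=bot.capture("wrist"); pickle.dump((s,c),open("w4.pkl","wb")); print(s["position"],load()[0])
o,M,a,_=vise(); ims=[]
for f in ("w3.pkl","w4.pkl"):
    s,c=pickle.load(open(f,"rb")); u,v=proj(cam(c,s),o+M@[-12,0,115]); u0,v0=int(u)-50,int(v)-70
    u0=max(u0,0);v0=max(v0,0); print(f,u0,v0,u,v); ims.append(crop(c,u0,v0,100,140,4,"x.png"))
cv2.imwrite("pics/nip.png",np.hstack(ims))
E
```

```text
[ 629.18913121 -164.90025936  236.01161961] [ 628.56647431 -160.55929949  239.00748265]
w3.pkl 339 41 389.8694315373404 111.08823731535497
w4.pkl 186 91 236.3174435694182 161.46383812230732
```

View pics/nip.png

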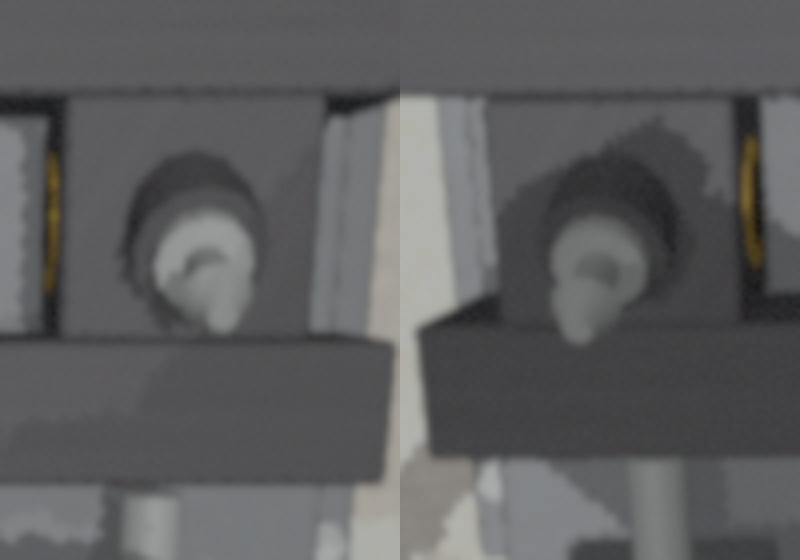

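The block is clamped between both jaws. The nipple's tip is at crop (223,325) in the left view and (178,337) in the right. Its foot disc is at (205,255) and (200,262).

```bash
python3 - <<'E'
from h import *
import pickle
np.set_printoptions(precision=2,suppress=True)
from scipy.optimize import least_squares
o,M,a,_=vise()
ks=[cam(c,s) for s,c in (pickle.load(open(f,"rb")) for f in ("w3.pkl","w4.pkl"))]
off=[(339,41),(186,91)]
W=lambda i,x,y:(ks[i],(x+.5)/4-.5+off[i][0],(y+.5)/4-.5+off[i][1])
for n,A,B in [("tip",(223,325),(178,337)),("foot",(205,255),(200,262)),("blk corner fj L",(68,97),(90,98)),("fj R",(325,97),(334,98)),("near L",(62,337),(100,322)),("near R",(308,340),(340,322))]:
    p,r=tri(W(0,*A),W(1,*B)); print(n,p,r,"vise",M.T@(p-o))
# fixed-jaw face top edge z=95, x'=23 ; jaw corner
for i,pts in ((0,[(10,97),(390,93)]),(1,[(20,95),(390,95)])):
    for q in pts: print("fj edge",i,M.T@(atz(*W(i,*q),95)-o))
obs=[(0,(223,325),(-17.3,0,133.86)),(1,(178,337),(-17.3,0,133.86)),(0,(205,255),(-8.4,0,114.8)),(1,(200,262),(-8.4,0,114.8)),
 (0,(68,97),(23,25,100)),(1,(90,98),(23,25,100)),(0,(325,97),(23,-25,100)),(1,(334,98),(23,-25,100))]
def res(q): 
    Mz=R.from_euler("z",q[3]).as_matrix()
    return np.ravel([proj(ks[i],Mz@np.array(m)+q[:3])-np.array(W(i,*px)[1:]) for i,px,m in obs])
f=least_squares(res,[*o,np.radians(a)],loss="soft_l1"); print(f.x,np.degrees(f.x[3]),"rel vise",M.T@(f.x[:3]-o)); print(f.fun.reshape(-1,2))
E
```

```text
tip [628.3  -96.62 134.54] [np.float64(0.15113422486946523), np.float64(0.15113422486930525)] vise [-18.87   0.36 134.54]
foot [639.04 -92.93 115.41] [np.float64(0.32050038928963953), np.float64(0.3205003892894193)] vise [ -7.52   0.25 115.41]
blk corner fj L [658.91 -60.08  95.88] [np.float64(0.10329409911530629), np.float64(0.10329409911515859)] vise [22.18 24.59 95.88]
fj R [ 675.15 -106.23   97.59] [np.float64(0.09668602491195448), np.float64(0.09668602491187848)] vise [ 22.09 -24.34  97.59]
near L [616.76 -74.64 100.74] [np.float64(0.352813483526036), np.float64(0.3528134835258962)] vise [-22.4   24.93 100.74]
near R [ 632.69 -120.96   99.36] [np.float64(0.42428729615852206), np.float64(0.4242872961584198)] vise [-22.86 -24.05  99.36]
fj edge 0 [22.16 35.66 95.  ]
fj edge 0 [ 23.03 -37.53  95.  ]
fj edge 1 [22.88 38.85 95.  ]
fj edge 1 [ 22.67 -35.17  95.  ]
[645.24 -90.74  -1.06   0.34] 19.362723749045767 rel vise [-0.93  0.25 -1.06]
[[-0.42 -1.25]
 [ 0.7  -1.12]
 [-0.49  2.98]
 [ 0.49  1.66]
 [-0.43 -0.54]
 [-1.91  0.29]
 [ 1.08 -0.22]
 [ 0.4   0.26]]
```

```bash
python3 - <<'E'
from h import *
plan(line([518,-328,262],Rdown(2),7))
E
```

```text
[{"tx": -2.29, "ty": 1.73, "tz": -0.33, "wx": 0.0, "wy": 0.0, "wz": 0.044}, {"tx": -4.58, "ty": 3.45, "tz": -0.66, "wx": 0.0, "wy": 0.0, "wz": 0.087}, {"tx": -6.86, "ty": 5.18, "tz": -0.98, "wx": 0.0, "wy": 0.0, "wz": 0.131}, {"tx": -9.15, "ty": 6.91, "tz": -1.31, "wx": 0.0, "wy": 0.0, "wz": 0.175}, {"tx": -11.44, "ty": 8.63, "tz": -1.64, "wx": 0.0, "wy": 0.0, "wz": 0.219}]
[{"tx": -1.86, "ty": 2.19, "tz": -0.33, "wx": 0.0, "wy": 0.0, "wz": 0.043}, {"tx": -3.72, "ty": 4.37, "tz": -0.65, "wx": 0.0, "wy": 0.0, "wz": 0.087}, {"tx": -3.72, "ty": 4.37, "tz": -0.65, "wx": 0.0, "wy": 0.0, "wz": 0.087}, {"tx": -3.72, "ty": 4.37, "tz": -0.65, "wx": 0.0, "wy": 0.0, "wz": 0.087}, {"tx": -3.72, "ty": 4.37, "tz": -0.65, "wx": 0.0, "wy": 0.0, "wz": 0.087}]
```

Request:
{"name": "move_arm", "arguments": {
  "commands": [
    {"tx": -2.29,"ty": 1.73,"tz": -0.33,"wx": 0,"wy": 0,"wz": 0.044},
    {"tx": -4.58,"ty": 3.45,"tz": -0.66,"wx": 0,"wy": 0,"wz": 0.087},
    {"tx": -6.86,"ty": 5.18,"tz": -0.98,"wx": 0,"wy": 0,"wz": 0.131},
    {"tx": -9.15,"ty": 6.91,"tz": -1.31,"wx": 0,"wy": 0,"wz": 0.175},
    {"tx": -11.44,"ty": 8.63,"tz": -1.64,"wx": 0,"wy": 0,"wz": 0.219}
  ]
}}

```text
time_s: 9.82
position: [547.5, -279.9, 254.6]
eef_rot: [-3.134, -0.189, 0.003]
force: [0.8, 0.2, -0.6]
width: 84.9
```

Request:
{"name": "move_arm", "arguments": {
  "commands": [
    {"tx": -1.86,"ty": 2.19,"tz": -0.33,"wx": 0,"wy": 0,"wz": 0.043},
    {"tx": -3.72,"ty": 4.37,"tz": -0.65,"wx": 0,"wy": 0,"wz": 0.087},
    {"tx": -3.72,"ty": 4.37,"tz": -0.65,"wx": 0,"wy": 0,"wz": 0.087},
    {"tx": -3.72,"ty": 4.37,"tz": -0.65,"wx": 0,"wy": 0,"wz": 0.087},
    {"tx": -3.72,"ty": 4.37,"tz": -0.65,"wx": 0,"wy": 0,"wz": 0.087}
  ]
}}

```text
time_s: 10.23
position: [517.5, -326.9, 261.3]
eef_rot: [-3.14, -0.055, 0.001]
force: [-0.2, 0.1, -0.5]
width: 85.1
```

```bash
python3 - <<'E'
from h import *
import pickle
s=bot.sense(); c=bot.capture("wrist"); pickle.dump((s,c),open("w5.pkl","wb")); print(s["position"],load()[0],s["eef_rot"],s["joint_positions"])
k=cam(c,s); u,v=proj(k,[518,-328,170]); u0,v0=int(u)-100,max(int(v)-90,0); print(u0,v0)
crop(c,u0,v0,200,150,4,"gun.png")
E
```

```text
[ 517.49399372 -326.9168636   261.29085428] [ 517.98117465 -328.02468142  261.96526539] [-3.13958047e+00 -5.54422271e-02  1.13972398e-03] [-6.88920441e-01  4.88089772e-01  1.21239336e+00  6.92363763e-04
  1.44265013e+00  8.46472307e-01]
221 117
```

View pics/gun.png

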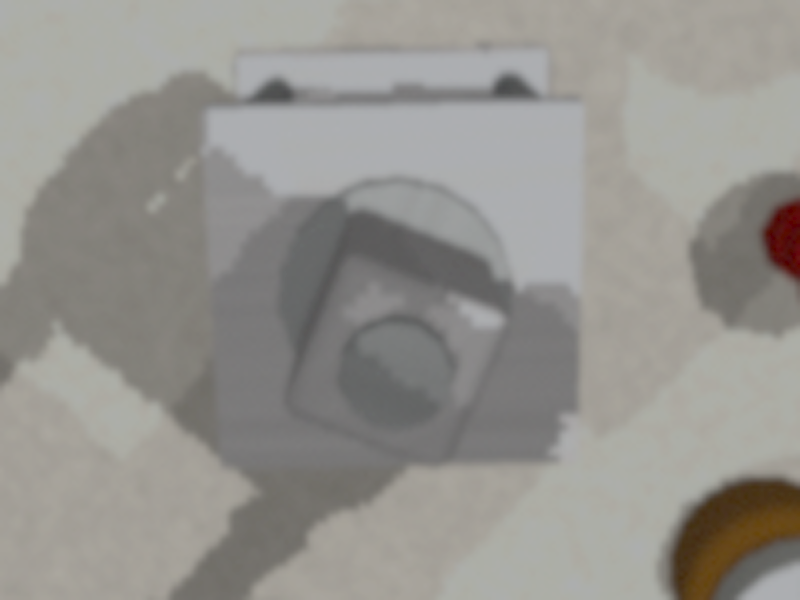

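The picture shows the bare-metal gun from above. The grip top's corners are (350,250), (512,312), (440,463) and (290,408), turned about 21° in the image. The cap's centre is at (398,372) and the flange's at about (397,293).

```bash
python3 - <<'E'
from h import *
import pickle
np.set_printoptions(precision=2,suppress=True)
s,c=pickle.load(open("w5.pkl","rb")); k=cam(c,s)
W=lambda x,y:(k,(x+.5)/4-.5+221,(y+.5)/4-.5+117)
q=[atz(*W(*p),173) for p in [(350,250),(512,312),(440,463),(290,408)]]
print(np.array(q),"centre",np.mean(q,0))
for i in range(4):
    d=q[(i+1)%4]-q[i]; print(np.linalg.norm(d),np.degrees(np.arctan2(d[1],d[0])))
print("cap",atz(*W(398,372),179),"flange",atz(*W(397,296),121))
print("stand",np.mean([atz(*W(*p),115) for p in [(205,105),(584,98),(576,460),(218,468)]],0))
s1,c1=pickle.load(open("w1.pkl","rb")); k1=cam(c1,s1)
print("cap tri",tri(W(398,372),(k1,721.5/1.25-.5,344.5/1.25-.5)))
E
```

```text
[[ 538.52 -317.7   173.  ]
 [ 528.59 -346.07  173.  ]
 [ 500.33 -334.84  173.  ]
 [ 509.7  -307.87  173.  ]] centre [ 519.28 -326.62  173.  ]
30.063368550466834 -109.29942713468549
30.40706231675006 158.329774471726
28.556593869481322 70.83932104413628
30.451206387364063 -18.83086305771822
cap [ 518.82 -326.63  179.  ] flange [ 518.3  -326.59  121.  ]
stand [ 518.34 -326.3   115.  ]
cap tri (array([ 518.22, -326.65,  176.43]), [np.float64(0.16861890542584604), np.float64(0.16861890542581273)])
```

```bash
python3 - <<'E'
from h import *
G=[518.7,-326.6]
plan(line([*G,200],Rdown(-20),4)); plan(line([*G,127],Rdown(-20),4)); print(load()[0])
E
```

```text
[{"tx": 0.02, "ty": -0.04, "tz": 1.55, "wx": 0.0, "wy": 0.0, "wz": 0.096}, {"tx": 0.04, "ty": -0.07, "tz": 3.1, "wx": 0.0, "wy": 0.0, "wz": 0.192}, {"tx": 0.06, "ty": -0.11, "tz": 4.65, "wx": 0.0, "wy": 0.0, "wz": 0.288}, {"tx": 0.08, "ty": -0.14, "tz": 6.2, "wx": 0.0, "wy": 0.0, "wz": 0.384}, {"tx": 0.08, "ty": -0.14, "tz": 6.2, "wx": 0.0, "wy": 0.0, "wz": 0.384}]
[{"tx": -0.0, "ty": -0.0, "tz": 1.82, "wx": 0.0, "wy": 0.0, "wz": -0.0}, {"tx": -0.0, "ty": -0.0, "tz": 3.65, "wx": 0.0, "wy": 0.0, "wz": -0.0}, {"tx": -0.0, "ty": -0.0, "tz": 5.47, "wx": 0.0, "wy": 0.0, "wz": -0.0}, {"tx": -0.0, "ty": -0.0, "tz": 7.3, "wx": 0.0, "wy": 0.0, "wz": -0.0}, {"tx": -0.0, "ty": -0.0, "tz": 7.3, "wx": 0.0, "wy": 0.0, "wz": -0.0}]
[ 518.71051126 -326.63009962  126.96480906]
```

Request:
{"name": "move_arm", "arguments": {
  "commands": [
    {"tx": 0.02,"ty": -0.04,"tz": 1.55,"wx": 0,"wy": 0,"wz": 0.096},
    {"tx": 0.04,"ty": -0.07,"tz": 3.1,"wx": 0,"wy": 0,"wz": 0.192},
    {"tx": 0.06,"ty": -0.11,"tz": 4.65,"wx": 0,"wy": 0,"wz": 0.288},
    {"tx": 0.08,"ty": -0.14,"tz": 6.2,"wx": 0,"wy": 0,"wz": 0.384},
    {"tx": 0.08,"ty": -0.14,"tz": 6.2,"wx": 0,"wy": 0,"wz": 0.384}
  ]
}}

```text
time_s: 10.7
position: [518.0, -323.9, 196.1]
eef_rot: [-3.09, 0.547, 0.009]
force: [-0.5, -0.5, -0.6]
width: 85.2
```

Request:
{"name": "move_arm", "arguments": {
  "commands": [
    {"tx": 0,"ty": 0,"tz": 1.8,"wx": 0,"wy": 0,"wz": 0},
    {"tx": 0,"ty": 0,"tz": 3.6,"wx": 0,"wy": 0,"wz": 0},
    {"tx": 0,"ty": 0,"tz": 5.4,"wx": 0,"wy": 0,"wz": 0},
    {"tx": 0,"ty": 0,"tz": 6.7,"wx": 0,"wy": 0,"wz": 0},
    {"tx": 0,"ty": 0,"tz": 7.3,"wx": 0,"wy": 0,"wz": 0}
  ]
}}

```text
time_s: 11.12
position: [518.6, -325.2, 125.4]
eef_rot: [-3.094, 0.539, 0.003]
force: [0.4, -0.0, -0.1]
width: 85.1
```

Request:
{"name": "move_arm", "arguments": {
  "commands": [
    {"tx": 0,"ty": 0,"tz": 0,"wx": 0,"wy": 0,"wz": 0},
    {"tx": 0,"ty": 0,"tz": 0,"wx": 0,"wy": 0,"wz": 0},
    {"tx": 0,"ty": 0,"tz": 0,"wx": 0,"wy": 0,"wz": 0},
    {"tx": 0,"ty": 0,"tz": 0,"wx": 0,"wy": 0,"wz": 0},
    {"tx": 0,"ty": 0,"tz": 0,"wx": 0,"wy": 0,"wz": 0}
  ]
}}

```text
time_s: 11.53
position: [519.1, -326.8, 127.7]
eef_rot: [3.093, -0.545, 0.002]
force: [0.1, -0.1, -0.2]
width: 85.4
```

Request:
{"name": "move_arm", "arguments": {
  "commands": [
    {"tx": 0,"ty": 0,"tz": 0,"wx": 0,"wy": 0,"wz": 0},
    {"tx": 0,"ty": 0,"tz": 0,"wx": 0,"wy": 0,"wz": 0},
    {"tx": 0,"ty": 0,"tz": 0,"wx": 0,"wy": 0,"wz": 0},
    {"tx": 0,"ty": 0,"tz": 0,"wx": 0,"wy": 0,"wz": 0},
    {"tx": 0,"ty": 0,"tz": 0,"wx": 0,"wy": 0,"wz": 0}
  ],
  "hand": 2.0,
  "squeeze": 60
}}

```text
time_s: 11.95
position: [518.8, -326.9, 127.0]
eef_rot: [3.093, -0.546, 0.001]
force: [-0.2, -0.8, -2.1]
width: 31.1
```

Request:
{"name": "move_arm", "arguments": {
  "commands": [
    {"tx": 0,"ty": 0,"tz": 0,"wx": 0,"wy": 0,"wz": 0},
    {"tx": 0,"ty": 0,"tz": 0,"wx": 0,"wy": 0,"wz": 0},
    {"tx": 0,"ty": 0,"tz": 0,"wx": 0,"wy": 0,"wz": 0},
    {"tx": 0,"ty": 0,"tz": 0,"wx": 0,"wy": 0,"wz": 0},
    {"tx": 0,"ty": 0,"tz": 0,"wx": 0,"wy": 0,"wz": 0}
  ],
  "squeeze": 110
}}

```text
time_s: 12.37
position: [518.8, -326.9, 127.1]
eef_rot: [3.093, -0.546, 0.001]
force: [-0.6, -3.1, 4.0]
width: 30.8
```

```bash
python3 - <<'E'
from h import *
s=bot.sense(); print(s["position"],s["eef_rot"],s["force"],s["width"])
p,Rm=load(); print(p, np.degrees((R.from_matrix(Rm).inv()*R.from_rotvec(s["eef_rot"])).as_rotvec()))
plan(line([518.7,-326.6,275],Rdown(-20),5))
E
```

```text
[ 518.82242067 -326.88894393  127.09420761] [ 3.09334367e+00 -5.45765051e-01  9.11670126e-04] [-0.64538795 -3.08052117  4.01189754] 30.83139359383705
[ 518.71051126 -326.63009962  126.96480906] [-0.00484588  0.04130609  0.00451841]
[{"tx": -0.0, "ty": 0.0, "tz": -2.96, "wx": 0.0, "wy": 0.0, "wz": -0.0}, {"tx": -0.0, "ty": 0.0, "tz": -5.92, "wx": 0.0, "wy": 0.0, "wz": -0.0}, {"tx": -0.0, "ty": 0.0, "tz": -8.88, "wx": 0.0, "wy": 0.0, "wz": -0.0}, {"tx": -0.0, "ty": 0.0, "tz": -11.84, "wx": 0.0, "wy": 0.0, "wz": -0.0}, {"tx": -0.0, "ty": 0.0, "tz": -14.8, "wx": 0.0, "wy": 0.0, "wz": -0.0}]
```

```bash
cat >> h.py <<'E'
T25=np.radians(25)
def nip(d,off=(0,0),L=107):
    """TCP pose with the gun's mouth d mm above the nipple's foot; off = (tool x, tool y) mm"""
    o,M,a,_=vise(); ax=np.array([-np.sin(T25),0,np.cos(T25)]); x=np.array([np.cos(T25),0,np.sin(T25)])
    Rv=M@np.column_stack([x,np.cross(-ax,x),-ax])
    return o+M@(np.array([-7.2,.25,111.2])+ax*(d+L))+Rv@[*off,0],Rv
E
python3 - <<'E'
from h import *
p,Rm=nip(60); print(p,Rm)
plan(line(p,Rm,12))
E
```

```text
[ 572.80924122 -116.38938211  262.55340044] [[ 0.85431062  0.33384645  0.39837158]
 [ 0.30256763 -0.94262747  0.1410896 ]
 [ 0.42261826  0.         -0.90630779]]
[{"tx": -0.18, "ty": -1.8, "tz": 0.1, "wx": 0.013, "wy": 0.035, "wz": -0.057}, {"tx": -0.35, "ty": -3.6, "tz": 0.21, "wx": 0.025, "wy": 0.07, "wz": -0.113}, {"tx": -0.53, "ty": -5.4, "tz": 0.31, "wx": 0.038, "wy": 0.105, "wz": -0.17}, {"tx": -0.7, "ty": -7.2, "tz": 0.41, "wx": 0.05, "wy": 0.14, "wz": -0.226}, {"tx": -0.88, "ty": -9.0, "tz": 0.51, "wx": 0.063, "wy": 0.175, "wz": -0.283}]
[{"tx": 0.31, "ty": -1.77, "tz": 0.23, "wx": 0.012, "wy": 0.034, "wz": -0.056}, {"tx": 0.61, "ty": -3.54, "tz": 0.46, "wx": 0.025, "wy": 0.069, "wz": -0.113}, {"tx": 0.92, "ty": -5.31, "tz": 0.69, "wx": 0.037, "wy": 0.104, "wz": -0.169}, {"tx": 1.22, "ty": -7.09, "tz": 0.92, "wx": 0.05, "wy": 0.139, "wz": -0.226}, {"tx": 1.53, "ty": -8.86, "tz": 1.14, "wx": 0.063, "wy": 0.174, "wz": -0.282}]
[{"tx": 0.72, "ty": -1.6, "tz": 0.43, "wx": 0.012, "wy": 0.035, "wz": -0.057}, {"tx": 1.45, "ty": -3.2, "tz": 0.86, "wx": 0.025, "wy": 0.07, "wz": -0.113}, {"tx": 1.45, "ty": -3.2, "tz": 0.86, "wx": 0.025, "wy": 0.07, "wz": -0.113}, {"tx": 1.45, "ty": -3.2, "tz": 0.86, "wx": 0.025, "wy": 0.07, "wz": -0.113}, {"tx": 1.45, "ty": -3.2, "tz": 0.86, "wx": 0.025, "wy": 0.07, "wz": -0.113}]
```

Request:
{"name": "move_arm", "arguments": {
  "commands": [
    {"tx": 0,"ty": 0,"tz": -1.5,"wx": 0,"wy": 0,"wz": 0},
    {"tx": 0,"ty": 0,"tz": -3.5,"wx": 0,"wy": 0,"wz": 0},
    {"tx": 0,"ty": 0,"tz": -6.0,"wx": 0,"wy": 0,"wz": 0},
    {"tx": 0,"ty": 0,"tz": -8.5,"wx": 0,"wy": 0,"wz": 0},
    {"tx": 0,"ty": 0,"tz": -11.0,"wx": 0,"wy": 0,"wz": 0}
  ]
}}

```text
time_s: 12.78
position: [518.1, -325.8, 236.3]
eef_rot: [-3.092, 0.545, 0.005]
force: [0.0, -0.8, -3.6]
width: 30.9
```

Request:
{"name": "move_arm", "arguments": {
  "commands": [
    {"tx": 0,"ty": 0,"tz": -2.0,"wx": 0,"wy": 0,"wz": 0},
    {"tx": 0,"ty": 0,"tz": -3.8,"wx": 0,"wy": 0,"wz": 0},
    {"tx": 0,"ty": 0,"tz": -3.8,"wx": 0,"wy": 0,"wz": 0},
    {"tx": 0,"ty": 0,"tz": -3.8,"wx": 0,"wy": 0,"wz": 0},
    {"tx": 0,"ty": 0,"tz": -3.8,"wx": 0,"wy": 0,"wz": 0}
  ]
}}

```text
time_s: 13.2
position: [518.1, -325.9, 272.5]
eef_rot: [-3.092, 0.545, 0.005]
force: [0.3, -0.8, -3.3]
width: 30.7
```

Request:
{"name": "move_arm", "arguments": {
  "commands": [
    {"tx": -0.18,"ty": -1.8,"tz": 0.1,"wx": 0.013,"wy": 0.035,"wz": -0.057},
    {"tx": -0.35,"ty": -3.6,"tz": 0.21,"wx": 0.025,"wy": 0.07,"wz": -0.113},
    {"tx": -0.53,"ty": -5.4,"tz": 0.31,"wx": 0.038,"wy": 0.105,"wz": -0.17},
    {"tx": -0.7,"ty": -7.2,"tz": 0.41,"wx": 0.05,"wy": 0.14,"wz": -0.226},
    {"tx": -0.88,"ty": -9.0,"tz": 0.51,"wx": 0.063,"wy": 0.175,"wz": -0.283}
  ]
}}

```text
time_s: 13.62
position: [540.5, -237.6, 267.2]
eef_rot: [-3.093, 0.098, -0.28]
force: [0.3, 0.1, -3.7]
width: 31.2
```

Request:
{"name": "move_arm", "arguments": {
  "commands": [
    {"tx": 0.31,"ty": -1.77,"tz": 0.23,"wx": 0.012,"wy": 0.034,"wz": -0.056},
    {"tx": 0.61,"ty": -3.54,"tz": 0.46,"wx": 0.025,"wy": 0.069,"wz": -0.113},
    {"tx": 0.92,"ty": -5.31,"tz": 0.69,"wx": 0.037,"wy": 0.104,"wz": -0.169},
    {"tx": 1.22,"ty": -7.09,"tz": 0.92,"wx": 0.05,"wy": 0.139,"wz": -0.226},
    {"tx": 1.53,"ty": -8.86,"tz": 1.14,"wx": 0.063,"wy": 0.174,"wz": -0.282}
  ]
}}

```text
time_s: 14.03
position: [562.8, -149.9, 262.1]
eef_rot: [-3.008, -0.339, -0.549]
force: [-0.4, 1.0, -3.7]
width: 30.6
```

Request:
{"name": "move_arm", "arguments": {
  "commands": [
    {"tx": 0.72,"ty": -1.6,"tz": 0.43,"wx": 0.012,"wy": 0.035,"wz": -0.057},
    {"tx": 1.45,"ty": -3.2,"tz": 0.86,"wx": 0.025,"wy": 0.07,"wz": -0.113},
    {"tx": 1.45,"ty": -3.2,"tz": 0.86,"wx": 0.025,"wy": 0.07,"wz": -0.113},
    {"tx": 1.45,"ty": -3.2,"tz": 0.86,"wx": 0.025,"wy": 0.07,"wz": -0.113},
    {"tx": 1.45,"ty": -3.2,"tz": 0.86,"wx": 0.025,"wy": 0.07,"wz": -0.113}
  ]
}}

```text
time_s: 14.45
position: [572.4, -116.8, 261.3]
eef_rot: [-2.954, -0.505, -0.652]
force: [0.2, -0.0, -3.3]
width: 30.7
```

Request:
{"name": "move_arm", "arguments": {
  "commands": [
    {"tx": 0,"ty": 0,"tz": 0,"wx": 0,"wy": 0,"wz": 0},
    {"tx": 0,"ty": 0,"tz": 0,"wx": 0,"wy": 0,"wz": 0},
    {"tx": 0,"ty": 0,"tz": 0,"wx": 0,"wy": 0,"wz": 0},
    {"tx": 0,"ty": 0,"tz": 0,"wx": 0,"wy": 0,"wz": 0},
    {"tx": 0,"ty": 0,"tz": 0,"wx": 0,"wy": 0,"wz": 0}
  ]
}}

```text
time_s: 14.87
position: [572.8, -116.7, 262.4]
eef_rot: [-2.954, -0.506, -0.655]
force: [0.0, -0.0, -3.2]
width: 30.9
```

```bash
python3 - <<'E'
from h import *
import pickle
np.set_printoptions(precision=2,suppress=True)
s=bot.sense(); p,Rm=load(); print(s["position"],p,"rot err deg",np.degrees((R.from_matrix(Rm).inv()*R.from_rotvec(s["eef_rot"])).as_rotvec()),s["force"],s["joint_positions"])
o,M,a,_=vise(); ims=[]; D={}
mouth=s["position"]+R.from_rotvec(s["eef_rot"]).as_matrix()@[0,0,107]; foot=o+M@[-7.2,.25,111.2]
for n in ("wrist","side","top"):
    s=bot.sense(); c=bot.capture(n); D[n]=(s,c); k=cam(c,s); print(n,"mouth",proj(k,mouth),"foot",proj(k,foot))
pickle.dump(D,open("al.pkl","wb"))
a=crop(D["wrist"][1],0,0,640,400,.625,"x.png")
u,v=proj(cam(D["side"][1]),foot).astype(int); b=crop(D["side"][1],u-33,v-50,67,84,6,"x.png"); print("side crop",u-33,v-50)
b=cv2.resize(b,(400,500)); cv2.imwrite("pics/al.png",np.hstack([cv2.copyMakeBorder(a,0,250,0,0,0),b]))
E
```

```text
[ 572.81 -116.7   262.38] [ 572.83 -116.43  262.51] rot err deg [-0.    0.01  0.02] [ 0.03 -0.02 -3.17] [-0.51  0.25  1.65  0.39  0.98  0.55]
wrist mouth [319.76 202.75] foot [319.29 185.36]
side mouth [343.56 193.47] foot [350.31 206.74]
top mouth [353.1 188.5] foot [348.26 181.48]
side crop 317 156
```

View pics/al.png

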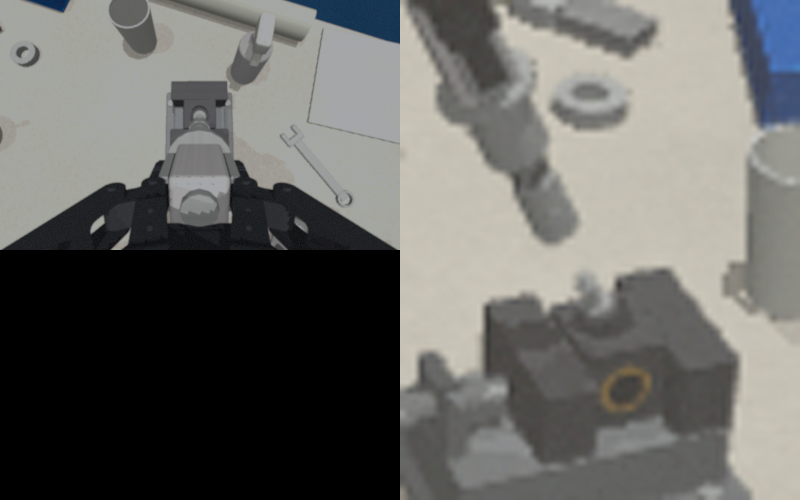

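The coupler (crop mouth about (558,232)) points at the nipple's tip (about (583,280)), and both lie within about 1 px of where they were predicted. I'll push in along the tool z axis.

Request:
{"name": "move_arm", "arguments": {
  "commands": [
    {"tx": 0,"ty": -0.03,"tz": 0.8,"wx": 0,"wy": 0,"wz": 0},
    {"tx": 0,"ty": -0.03,"tz": 1.6,"wx": 0,"wy": 0,"wz": 0},
    {"tx": 0,"ty": -0.03,"tz": 2.3,"wx": 0,"wy": 0,"wz": 0},
    {"tx": 0,"ty": -0.03,"tz": 2.8,"wx": 0,"wy": 0,"wz": 0},
    {"tx": 0,"ty": -0.03,"tz": 3.2,"wx": 0,"wy": 0,"wz": 0}
  ]
}}

```text
time_s: 15.43
position: [585.5, -111.3, 232.1]
eef_rot: [-2.953, -0.507, -0.653]
force: [-0.2, 0.0, -3.4]
width: 30.3
```

Request:
{"name": "move_arm", "arguments": {
  "commands": [
    {"tx": 0,"ty": 0,"tz": 0.2,"wx": 0,"wy": 0,"wz": 0},
    {"tx": 0,"ty": 0,"tz": 0.4,"wx": 0,"wy": 0,"wz": 0},
    {"tx": 0,"ty": 0,"tz": 0.6,"wx": 0,"wy": 0,"wz": 0},
    {"tx": 0,"ty": 0,"tz": 0.8,"wx": 0,"wy": 0,"wz": 0},
    {"tx": 0,"ty": 0,"tz": 0.8,"wx": 0,"wy": 0,"wz": 0}
  ]
}}

```text
time_s: 15.85
position: [588.7, -110.4, 225.9]
eef_rot: [-2.954, -0.507, -0.655]
force: [-1.0, 0.9, -3.6]
width: 30.8
```

```bash
cat >> h.py <<'E'
def st():
    s=bot.sense(); p,Rv=nip(0); foot=p-Rv@[0,0,-107]; q=Rv.T@(s["position"]-foot)
    print("t",round(s["time_s"],2),"mouth rel foot: x,y",q[:2].round(2),"d",round(-q[2]-107,2),"F tool",(Rv.T@(s["force"]-[0,0,-3.3])).round(2),"T",s["ft_torque"].round(2),"w",round(s["width"],1))
E
python3 -c "
from h import *
st()"
```

```text
t 15.85 mouth rel foot: x,y [-0.15 -0.31] d 19.62 F tool [-0.68 -1.18 -0.02] T [-0.12  0.49  0.02] w 30.8
```

Light side contact (about 1.3 N) shows the mouth is about 2 mm off-centre. I'll shift with it before pushing.

Request:
{"name": "move_arm", "arguments": {
  "commands": [
    {"tx": -0.05,"ty": -0.09,"tz": 0,"wx": 0,"wy": 0,"wz": 0},
    {"tx": -0.1,"ty": -0.18,"tz": 0,"wx": 0,"wy": 0,"wz": 0},
    {"tx": -0.1,"ty": -0.18,"tz": 0,"wx": 0,"wy": 0,"wz": 0},
    {"tx": -0.1,"ty": -0.18,"tz": 0,"wx": 0,"wy": 0,"wz": 0},
    {"tx": -0.1,"ty": -0.18,"tz": 0,"wx": 0,"wy": 0,"wz": 0}
  ]
}}

```text
time_s: 16.27
position: [587.3, -109.2, 225.9]
eef_rot: [-2.954, -0.507, -0.656]
force: [0.2, 0.1, -2.5]
width: 30.7
```

```bash
python3 -c "
from h import *
st()"
```

```text
t 16.27 mouth rel foot: x,y [-0.95 -1.97] d 20.05 F tool [ 0.51 -0.03 -0.66] T [-0.28  0.32  0.04] w 30.7
```

Request:
{"name": "move_arm", "arguments": {
  "commands": [
    {"tx": 0,"ty": 0,"tz": 0.1,"wx": 0,"wy": 0,"wz": 0},
    {"tx": 0,"ty": 0,"tz": 0.2,"wx": 0,"wy": 0,"wz": 0},
    {"tx": 0,"ty": 0,"tz": 0.3,"wx": 0,"wy": 0,"wz": 0},
    {"tx": 0,"ty": 0,"tz": 0.4,"wx": 0,"wy": 0,"wz": 0},
    {"tx": 0,"ty": 0,"tz": 0.4,"wx": 0,"wy": 0,"wz": 0}
  ]
}}

```text
time_s: 16.68
position: [589.3, -109.3, 222.3]
eef_rot: [-2.955, -0.507, -0.657]
force: [1.5, -3.7, -2.3]
width: 30.7
```

```bash
python3 -c "
from h import *
st()"
```

```text
t 16.68 mouth rel foot: x,y [-0.75 -1.16] d 15.96 F tool [ 0.52  3.98 -0.81] T [-1.06 -0.08 -0.46] w 30.7
```

Request:
{"name": "move_arm", "arguments": {
  "commands": [
    {"tx": 0.02,"ty": 0.08,"tz": 0,"wx": 0,"wy": 0,"wz": 0},
    {"tx": 0.04,"ty": 0.15,"tz": 0,"wx": 0,"wy": 0,"wz": 0},
    {"tx": 0.04,"ty": 0.15,"tz": 0,"wx": 0,"wy": 0,"wz": 0},
    {"tx": 0.04,"ty": 0.15,"tz": 0,"wx": 0,"wy": 0,"wz": 0},
    {"tx": 0.04,"ty": 0.15,"tz": 0,"wx": 0,"wy": 0,"wz": 0}
  ]
}}

```text
time_s: 17.1
position: [589.6, -109.8, 222.2]
eef_rot: [-2.954, -0.507, -0.655]
force: [0.6, -2.3, -2.1]
width: 30.7
```

```bash
python3 -c "
from h import *
st()"
```

```text
t 17.1 mouth rel foot: x,y [-0.7  -0.65] d 15.82 F tool [ 0.3   2.4  -1.19] T [-0.55  0.11 -0.3 ] w 30.7
```

Request:
{"name": "move_arm", "arguments": {
  "commands": [
    {"tx": 0.01,"ty": 0.04,"tz": 0,"wx": 0,"wy": 0,"wz": 0},
    {"tx": 0.02,"ty": 0.08,"tz": 0,"wx": 0,"wy": 0,"wz": 0},
    {"tx": 0.02,"ty": 0.08,"tz": 0,"wx": 0,"wy": 0,"wz": 0},
    {"tx": 0.02,"ty": 0.08,"tz": 0,"wx": 0,"wy": 0,"wz": 0},
    {"tx": 0.02,"ty": 0.08,"tz": 0,"wx": 0,"wy": 0,"wz": 0}
  ]
}}

```text
time_s: 17.52
position: [589.9, -110.2, 222.2]
eef_rot: [-2.953, -0.507, -0.654]
force: [-0.1, 0.0, -2.8]
width: 30.8
```

```bash
python3 -c "
from h import *
st()"
```

```text
t 17.52 mouth rel foot: x,y [-0.62 -0.16] d 15.72 F tool [ 0.13 -0.06 -0.46] T [-0.18  0.31 -0.05] w 30.8
```

Request:
{"name": "move_arm", "arguments": {
  "commands": [
    {"tx": 0,"ty": 0,"tz": 0.2,"wx": 0,"wy": 0,"wz": 0},
    {"tx": 0,"ty": 0,"tz": 0.4,"wx": 0,"wy": 0,"wz": 0},
    {"tx": 0,"ty": 0,"tz": 0.6,"wx": 0,"wy": 0,"wz": 0},
    {"tx": 0,"ty": 0,"tz": 0.8,"wx": 0,"wy": 0,"wz": 0},
    {"tx": 0,"ty": 0,"tz": 0.8,"wx": 0,"wy": 0,"wz": 0}
  ]
}}

```text
time_s: 17.93
position: [593.6, -109.5, 215.4]
eef_rot: [-2.954, -0.507, -0.657]
force: [-2.4, -0.3, 3.1]
width: 30.7
```

```bash
python3 -c "
from h import *
st()"
```

```text
t 17.93 mouth rel foot: x,y [-0.06  0.48] d 7.98 F tool [ 0.6  -0.56 -6.82] T [-0.13  0.16 -0.01] w 30.7
```

Request:
{"name": "move_arm", "arguments": {
  "commands": [
    {"tx": 0,"ty": 0,"tz": 0.1,"wx": 0,"wy": 0,"wz": 0},
    {"tx": 0,"ty": 0,"tz": 0.2,"wx": 0,"wy": 0,"wz": 0},
    {"tx": 0,"ty": 0,"tz": 0.3,"wx": 0,"wy": 0,"wz": 0},
    {"tx": 0,"ty": 0,"tz": 0.4,"wx": 0,"wy": 0,"wz": 0},
    {"tx": 0,"ty": 0,"tz": 0.4,"wx": 0,"wy": 0,"wz": 0}
  ]
}}

```text
time_s: 18.35
position: [594.8, -108.7, 211.1]
eef_rot: [-2.953, -0.507, -0.655]
force: [-1.1, -0.7, 1.3]
width: 30.9
```

```bash
python3 -c "
from h import *
st()"
```

```text
t 18.35 mouth rel foot: x,y [-0.63  0.05] d 3.57 F tool [ 0.76  0.33 -4.69] T [-0.18  0.23  0.02] w 30.9
```

The force peaked at 6.8 N and fell to 4.7 N deeper in, so the coupler has snapped on. The spring model puts the mouth at about 6.4 mm, which is home. Now I'll press the spring in.

Request:
{"name": "move_arm", "arguments": {
  "commands": [
    {"tx": 0,"ty": 0,"tz": 0.2,"wx": 0,"wy": 0,"wz": 0},
    {"tx": 0,"ty": 0,"tz": 0.4,"wx": 0,"wy": 0,"wz": 0},
    {"tx": 0,"ty": 0,"tz": 0.6,"wx": 0,"wy": 0,"wz": 0},
    {"tx": 0,"ty": 0,"tz": 0.8,"wx": 0,"wy": 0,"wz": 0},
    {"tx": 0,"ty": 0,"tz": 0.8,"wx": 0,"wy": 0,"wz": 0}
  ]
}}

```text
time_s: 18.77
position: [598.1, -107.6, 204.1]
eef_rot: [-2.954, -0.507, -0.655]
force: [-4.3, -0.3, 6.1]
width: 31.1
```

Request:
{"name": "move_arm", "arguments": {
  "commands": [
    {"tx": 0,"ty": 0,"tz": 0,"wx": 0,"wy": 0,"wz": 0},
    {"tx": 0,"ty": 0,"tz": 0,"wx": 0,"wy": 0,"wz": 0},
    {"tx": 0,"ty": 0,"tz": 0,"wx": 0,"wy": 0,"wz": 0},
    {"tx": 0,"ty": 0,"tz": 0,"wx": 0,"wy": 0,"wz": 0},
    {"tx": 0,"ty": 0,"tz": 0,"wx": 0,"wy": 0,"wz": 0}
  ]
}}

```text
time_s: 19.18
position: [598.0, -107.6, 204.4]
eef_rot: [-2.954, -0.507, -0.655]
force: [-5.4, -0.6, 5.9]
width: 30.5
```

```bash
python3 -c "
from h import *
st()"
```

```text
t 19.18 mouth rel foot: x,y [-0.44  0.15] d -3.98 F tool [ -0.9   -1.2  -10.57] T [-0.03  0.57  0.11] w 30.5
```

Request:
{"name": "move_arm", "arguments": {
  "commands": [
    {"tx": 0,"ty": 0,"tz": 0.05,"wx": 0,"wy": 0,"wz": 0},
    {"tx": 0,"ty": 0,"tz": 0.1,"wx": 0,"wy": 0,"wz": 0},
    {"tx": 0,"ty": 0,"tz": 0.1,"wx": 0,"wy": 0,"wz": 0},
    {"tx": 0,"ty": 0,"tz": 0.1,"wx": 0,"wy": 0,"wz": 0},
    {"tx": 0,"ty": 0,"tz": 0.1,"wx": 0,"wy": 0,"wz": 0}
  ]
}}

```text
time_s: 19.6
position: [598.4, -107.5, 203.6]
eef_rot: [-2.954, -0.507, -0.655]
force: [-4.8, -0.9, 6.3]
width: 30.7
```

```bash
python3 - <<'E'
from h import *
st()
c=bot.capture("side"); a=crop(c,300,140,80,100,5,"x.png"); d=bot.capture("top"); b=crop(d,310,145,80,100,5,"x.png")
cv2.imwrite("pics/fin.png",np.hstack([a,b])); st()
E
```

```text
t 19.6 mouth rel foot: x,y [-0.41  0.17] d -4.9 F tool [ -0.28  -0.73 -10.77] T [-0.05  0.62  0.06] w 30.7
t 19.7 mouth rel foot: x,y [-0.4   0.19] d -4.9 F tool [ -0.02  -0.47 -10.32] T [-0.03  0.64  0.06] w 30.9
```

View pics/fin.png

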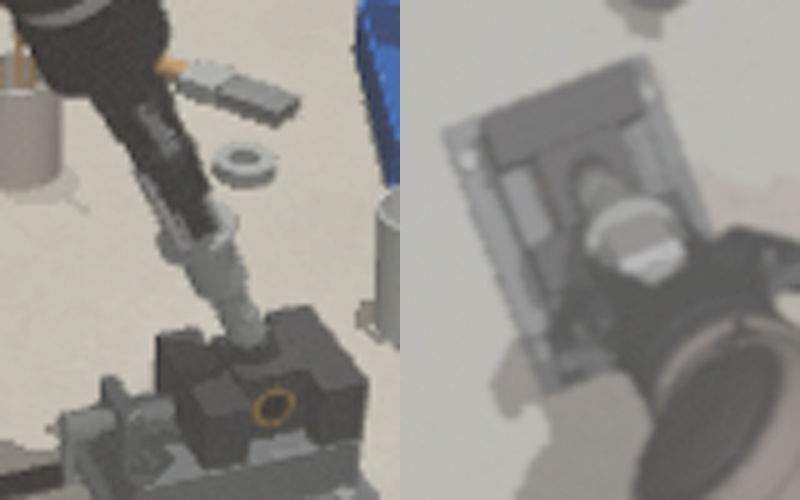

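The side view (left) shows the coupler down over the nipple at about (245,330), in line with it. The block sits between both jaws and the crank is free, its grip at lower left. Geometry gives about 11 mm of spring travel and the force (10.3 to 10.8 N) about 12 to 13 mm of the 15 mm. I'm handing the job in.

```bash
python3 - <<'E'
from h import *
print(bot.close_job()); st()
E
```

```text
the job is handed in; nothing more can be done
None
the job is handed in; nothing more can be done
```

I wound the vise clamped, let go of the handle, and left the bare-metal gun snapped onto the nipple and held pressed. The job is handed in; the last reading was at 19.7 s, and no verdict was reported.

- **Vise:** I led the crank clockwise from about 0.65 rad to a commanded 10.34 rad. It resisted with about 12 N when last measured, at 10.16 rad, and I then opened the hand and backed off. Pictures afterwards show the block held between both jaws and the handle free.
- **Gun:** I took it from its stand and pushed it on along the 25° axis. The force peaked at 6.8 N and dropped to 4.7 N further in. That fits the snap, with the mouth at about 6.4 mm against 6 mm for fully home.
- **Final hold:** The hand grips at 110 N, with a steady axial push of 10.3 to 10.8 N and almost no side force.

**Checks that disagreed:**
- Spring travel comes out at about 11 mm from the arm's position but 12 to 13 mm from the force. Both are well past half of the 15 mm, and I saw no sign of hitting the stop.
- A first side-force reading of about 1.3 N just before the snap misled me into a 2 mm sideways shift. I undid it when the side force rose to 4 N, and brought it to about zero before pushing home.

The bystanders and the red look-alikes were not touched on purpose. I did not check each of them again at the end.

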